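# Load the UV instrument station

### The arm

A 7-joint arm with a two-finger parallel gripper is mounted at the origin on the work surface. World frame = base frame: x ahead of the robot, y to its left, z up, the work surface at z = 0. Lengths are in mm, angles in degrees, forces in N, time in s.
With the tool pointing down it reaches from about 400 to 850 mm from the base axis. Payload 4.4 kg.
Tool frame: the origin (TCP) lies between the finger pads; the fingertips stand 17 mm ahead of it and the grasp point (between the pads) lies 2 mm behind it (arm.finger_overhang is the distance from the TCP to the fingertips, in mm); z points along the fingers, y is the line along which they close (so a half turn about z gives the same grasp; the last joint's range is limited). The gripper opens to 94 mm and grips with 3 to 60 N. Pads are 16 mm wide; open, the fingers measure 119 mm over their backs; the gripper's body (75 mm by 177 mm) begins 78 mm behind the grasp point.
Start: joints at [-75.562, 36.005, 2.206, 86.941, -1.547, 57.084, -1.146], TCP at [203.086, 617.474, 222.478] pointing down, gripper open.
Joint ranges: [-175.42, 175.42], [-21.48, 121.26], [-71.46, 75.88], [10.55, 141.38], [-63.04, 243.04], [13.31, 113.54], [-168.57, 168.57]. Speed limits (degrees/s): [147.25, 147.25, 180, 180, 180, 180, 180].

### API

Orientations are given as a 3x3 rotation matrix whose columns are the frame's x, y, z axes.
In Python, from plant import arm, vision, order gives the robot as it stands.
- The arm moves only by the tool step_arm, never from a script. Its argument "motion" is a list of rows, each an object with "xyz": the shift along the tool's x, y, z in m, a list of three; "delta_rot": the turn, a rotation vector about the tool's x, y, z in rad, a list of three; "hand": the finger opening in m, from 0 to 0.094. A call has 1 to 20 rows; each row is the pose to reach, as a shift and turn from the pose commanded when the call began, along the tool's axes at that moment; what a row does not reach only later rows make up. A row lasts 1/12 s, in which the tool goes at most 41.7 mm and 7.16 degrees, less where a joint would pass 70% of its speed; a pose out of reach is approached as far as the arm can. A call with a gripper value outside its range is refused whole. The fingers move at their own pace and stop on an object; "force" is the grip in N (left out, the last holds). Time passes only in rows, so rows that repeat a pose let the fingers close. It gives the time, the measured TCP pose, the force, the opening and the grip force at its end, in the units of the state.
- arm.state(): the state, without advancing time (a new reading comes with each control period).
- vision.snapshot(name): name is "scene" or "side" or "wrist"; returns a dict with "image" (420x560x3 uint8, red, green, blue), "z_map" (420x560 float32, mm along the optical axis (not along the pixel's ray), 0 where there is no reading), "mtx" (3x3 intrinsics, pixels), "xyz" and "rotation" of the camera in the world; the wrist camera has in their place "hand_eye" (4x4, takes a point from camera to tool coordinates, whose origin is the TCP and whose axes are the flange's). Camera axes: x right, y down, z forward; pixel columns grow to the right and rows downward; lengths in mm; the calibration is good to about 2 mm. A picture is of the moment at which its call begins: read the wrist's pose just before it.
- order.finish_job(): hands the job in; it is judged then, once.
The state is a dict: "clock": time; "q": joint angles; "joint_vel": joint speeds; "joint_torque": joint torques, N m; "position": TCP position; "tool_rot": TCP orientation; "wrist_force": force on the tool from outside, world axes, zero at the start; "ft_torque": the same for the moment, N m; "opening": opening from 0.0 (shut) to 1.0 (fully open); "grasp_force": force on a finger pad.
Only numpy, scipy, OpenCV 4.12 (cv2) and the standard library are available. Lean on these libraries where they do the work, as an engineer would, in place of code of your own. Each camera call takes 0.05 s, during which the arm holds its last target. There are 200 camera calls.

### The job

Load the UV station with everything that has been washed: hang each basket on the rail by entering its neck at the open end and sliding it along until it is past the blue mark, resting on the rail; and put each lidded pot (upright) and the scissors into the open drawer. Once all of it is loaded, push the drawer fully shut, and then press the green start button fully down and let go of it. Leave the other things on the counter where they are.

Things in the scene. Friction and masses are not known exactly. Their poses are not given: they have to be found in the camera images.
- basket_a_tab (a point): centre of the blue grip tab of a hanging basket (may be absent), 123 mm above its underside; z up. The tab is an upright plate 30 mm long along its own x, 10 mm thick along its own y, 34 mm tall (106 to 140 mm above the underside). Under it: white disc 36 mm in diameter (100-106 mm), round neck 9 mm in diameter (74-100 mm), then a bail and the basket
- basket_a: the steel basket with the blue tab: 60 x 60 mm, walls 45 mm tall, bail with a cross bar (60 x 14 mm) whose top is at 74 mm; 140 mm tall in all, 0.15 to 0.27 kg; stands upright on the counter at the start; origin at the centre of its underside
- basket_b_tab (a point): centre of the green grip tab of a hanging basket (may be absent), 123 mm above its underside; z up. The tab is an upright plate 30 mm long along its own x, 10 mm thick along its own y, 34 mm tall (106 to 140 mm above the underside). Under it: white disc 36 mm in diameter (100-106 mm), round neck 9 mm in diameter (74-100 mm), then a bail and the basket
- basket_b: the steel basket with the green tab: 60 x 60 mm, walls 45 mm tall, bail with a cross bar (60 x 14 mm) whose top is at 74 mm; 140 mm tall in all, 0.15 to 0.27 kg; stands upright on the counter at the start; origin at the centre of its underside
- basket_c_tab (a point): centre of the orange grip tab of a hanging basket (may be absent), 123 mm above its underside; z up. The tab is an upright plate 30 mm long along its own x, 10 mm thick along its own y, 34 mm tall (106 to 140 mm above the underside). Under it: white disc 36 mm in diameter (100-106 mm), round neck 9 mm in diameter (74-100 mm), then a bail and the basket
- basket_c: the steel basket with the orange tab: 60 x 60 mm, walls 45 mm tall, bail with a cross bar (60 x 14 mm) whose top is at 74 mm; 140 mm tall in all, 0.15 to 0.27 kg; stands upright on the counter at the start; origin at the centre of its underside
- rail_mouth (a point): open end of the hanging rail: two level aluminium lips, each 18 mm wide, 8 mm thick, with a 15 mm slot between, 290 mm from here to the end stop. Point on the slot's centre line at the lips' top, 180 mm above the counter; y points along the slot into the rail, x across, z up. Flared tips reach 25 mm out from here and widen the entry to about 44 mm. A basket can enter only here: disc above the lips, neck in the slot
- rail_mark (a point): blue mark across both lips, 80 mm in from the open end; on the slot's centre line at the lips' top; axes as rail_mouth. Baskets belong between it and the end stop (210 mm of rail, room for three). The rail's white stand is fixed, its place and yaw vary; legs 55 mm either side of the slot, 15 mm in from the open end; clear below the lips down to 50 mm above the counter
- rail_end (a point): face of the end stop at the closed far end of the rail, on the slot's centre line at the lips' top (a white plate there rises 30 mm above the lips); axes as rail_mouth. A basket hung properly has its tab centre 23 mm above this height
- pot_a_mid (a point): squat steel instrument pot with a closed yellow lid, an upright cylinder 66 mm in diameter and 42 mm tall, 0.12 to 0.26 kg; stands on the counter at the start; may be absent. This point is its centre, 21 mm above its underside; z up
- pot_b_mid (a point): squat steel instrument pot with a closed yellow lid, an upright cylinder 66 mm in diameter and 42 mm tall, 0.12 to 0.26 kg; stands on the counter at the start; may be absent. This point is its centre, 21 mm above its underside; z up
- scissors_mid (a point): instrument scissors, closed, lying flat, 150 mm long, 12 mm thick, black finger rings 58 mm wide at one end; may be absent. This point is at the steel pivot block half-way up (6 mm above the underside), near their balance point, where they are 14 mm wide; x points along them to the blade tips (70 mm ahead; the rings end 82 mm behind and begin 26 mm behind), z up. Grip across y here
- uv_drawer0 (a joint): slide of the drawer of the low white UV cabinet (280 deep x 260 wide x 105 mm tall, fixed; place and yaw vary): m, 0 is fully shut, up to 0.198 open; starts open by 0.15 to 0.18. It runs with about 1 N of friction and stays where it is left
- drawer_floor (a point): centre of the drawer's inner floor, moves with the drawer; 22 mm above the counter. x points into the cabinet (closing), y left of that, z up. Inside 235 mm (x) by 218 mm (y); side walls rise 61 mm, the grey front 70 mm, above the floor; the front's inside is at x = -117 mm. The cabinet's face is at x = opening - 123 mm; beyond it the drawer is under the roof
- uv_drawer0_handle (a point): middle of the drawer's steel bar handle: a level bar 11 mm thick and 120 mm long along y, 35 mm in front of the grey drawer front, 67 mm above the counter, moves with the drawer; axes as drawer_floor
- start (a joint): green start button on the cabinet's top: m pressed in, 0 is up, 0.006 fully down; springs back; fully down needs about 5 N
- start_top (a point): centre of the top of the green start button (32 mm in diameter), about 127 mm above the counter; press straight down
- slide_box: small wooden slide box 76 x 50 x 30 mm; bystander, not part of the job; origin at the centre of its underside
- jar: white lidded jar, 70 mm in diameter, 85 mm tall; bystander, not part of the job; origin at the centre of its underside
- gel: clear gel bottle with blue cap, 60 mm in diameter, 150 mm tall; bystander, not part of the job; origin at the centre of its underside
- thermometer: white hand-held thermometer 150 x 34 x 22 mm; bystander, not part of the job; origin at the centre of its underside

How it is judged:
By the outcome, as a careful person would: the job done as asked, in the order asked, and still so for the second after the job is handed in, with the robot touching nothing.
Of basket_a, basket_b, basket_c only 2 to 3 are there at a start; the rules pass over those that are not, and their reading is None.
Of pot_a, pot_b, scissors only 2 to 3 are there at a start; the rules pass over those that are not, and their reading is None.
At some moment in a run one of pot_a, pot_b may be knocked a few centimetres aside while the robot is not near it.
It also fails if it takes over 210 s, if anything falls off the work surface, if the arm or the gripper's body presses on something with over 40 N, if the wrist force passes 120 N, or if a joint passes its speed limit or range.

## Working session

There is one attempt and no reset: what is moved stays moved. The work goes in short steps, Python scripts to look and compute and a tool call to move; the robot and the scene stay as the last step left them, time stands still between calls to the robot, and variables do not carry over. Pictures are saved under pics/ and viewed, at most 14 in all, crops included, and the job is handed in when it is done.

Besides the shell and the picture viewer there is one more tool, called after "Request:" as a command line: name --argument value ..., lists and objects as JSON in quotes. step_arm: Moves the arm, as the interface text tells. Its arguments: {"type":"object","properties":{"motion":{"type":"array"},"force":{"type":"number"}},"required":["motion"]}

```bash
mkdir -p pics; ls; python3 - <<'E'
from plant import arm,vision
import cv2,numpy as np
s=arm.state();print(s)
for n in("scene","side"):
    d=vision.snapshot(n);cv2.imwrite(f"pics/{n}0.png",d["image"][:,:,::-1]);np.savez(f"{n}0.npz",**d)
    print(n,d["mtx"],d["xyz"],d["rotation"])
E
```

```text
pics
{'clock': 0.0, 'q': array([-75.56275075,  36.05633532,   2.20185616,  86.9941544 ,
        -1.54727255,  57.08560526,  -1.14673977]), 'joint_vel': array([ 0.01952452, -0.02916976, -0.1750732 ,  0.00619906,  0.01317785,
        0.03663669,  0.0227279 ]), 'joint_torque': array([-4.03727709e-04, -5.49723208e+01,  1.14320118e+00, -1.86631161e+01,
       -5.22895635e-02,  2.36881332e-02,  1.82322124e-04]), 'position': array([202.86300214, 616.86922113, 221.59337702]), 'tool_rot': array([[-9.49930196e-01,  3.12461674e-01, -5.70673337e-04],
       [ 3.12462195e-01,  9.49928550e-01, -1.76802451e-03],
       [-1.03410027e-05, -1.85781371e-03, -9.99998274e-01]]), 'wrist_force': array([ 0.45196513, -0.16121222,  0.99585342]), 'ft_torque': array([-0.02583146, -0.04206536,  0.00255716]), 'grasp_force': 0.0, 'opening': 1.0004899223573536}
scene [[385.61863875   0.         287.33434466]
 [  0.         385.61863875 208.38206452]
 [  0.           0.           1.        ]] [1256.71799978  505.48953828  822.21767701] [[-0.5899488   0.50831278 -0.62735837]
 [ 0.80743774  0.36930407 -0.46006391]
 [-0.00217036 -0.77796698 -0.62830141]]
side [[515.9294967    0.         288.58179443]
 [  0.         515.9294967  207.66793726]
 [  0.           0.           1.        ]] [ 423.98504562 1088.12505347 1104.95199139] [[-0.9904897  -0.0840122   0.10895916]
 [-0.13717969  0.66389731 -0.73513407]
 [-0.01057746 -0.74308971 -0.66910821]]
```

View pics/scene0.png

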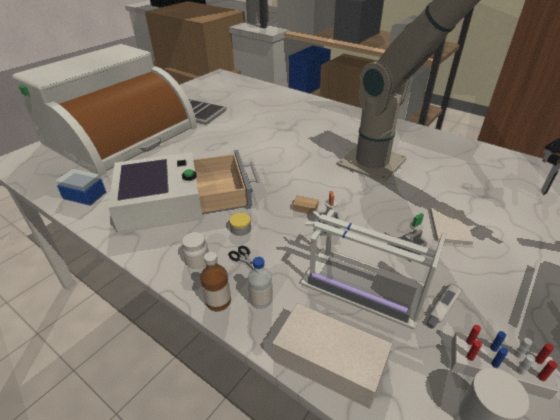

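View pics/side0.png

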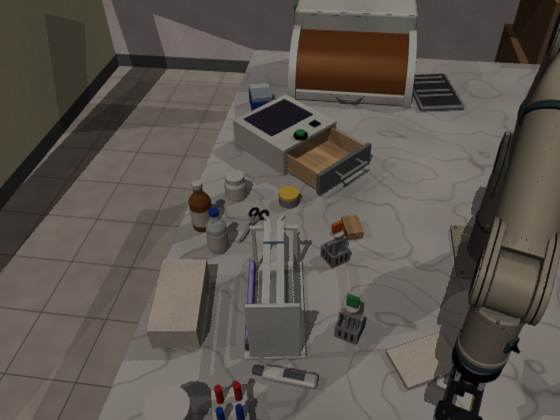

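```bash
cat > h.py <<'E'
import numpy as np,cv2
from plant import arm,vision
def snap(n):
    s=arm.state();d=vision.snapshot(n)
    if n=="wrist":
        he=np.array(d["hand_eye"]);R=np.array(s["tool_rot"])
        d["rotation"]=R@he[:3,:3];d["xyz"]=R@he[:3,3]+s["position"]
    return d
def ray(d,u,v):
    k=np.linalg.inv(d["mtx"])@np.array([u,v,1.]);return d["rotation"]@k
def plane(d,u,v,z):
    r=ray(d,u,v);c=np.array(d["xyz"]);return c+r*(z-c[2])/r[2]
def cloud(d):
    v,u=np.mgrid[0:420,0:560];Z=d["z_map"]
    P=np.stack([u,v,np.ones_like(u)],-1)@np.linalg.inv(d["mtx"]).T*Z[...,None]
    return P@np.array(d["rotation"]).T+d["xyz"]
def tri(d1,p1,d2,p2):
    a=ray(d1,*p1);b=ray(d2,*p2);c1=np.array(d1["xyz"]);c2=np.array(d2["xyz"])
    t=np.linalg.lstsq(np.stack([a,-b],1),c2-c1,rcond=None)[0]
    q1=c1+a*t[0];q2=c2+b*t[1];return (q1+q2)/2,np.linalg.norm(q1-q2)
def hsv(d):return cv2.cvtColor(d["image"],cv2.COLOR_RGB2HSV)
C=dict(orange=((4,150,100),(17,255,255)),green=((50,120,50),(85,255,255)),yellow=((20,150,100),(32,255,255)),blue=((100,130,60),(125,255,255)))
def blobs(d,c,roi=None,amin=8):
    m=cv2.inRange(hsv(d),*C[c])
    if roi: k=np.zeros_like(m);k[roi[1]:roi[3],roi[0]:roi[2]]=255;m&=k
    n,l,st,ce=cv2.connectedComponentsWithStats(m)
    return [(ce[i],st[i],l==i) for i in range(1,n) if st[i,4]>=amin]
E
python3 - <<'E'
from h import *
for n,roi in(("scene",(170,140,450,300)),("side",(180,110,400,380))):
    d=dict(np.load(n+"0.npz"));W=cloud(d)
    for c in C:
        for ce,st,m in blobs(d,c,roi):
            p=W[m&(d["z_map"]>0)];print(n,c,ce.round(1),st,np.median(p,0).round(0),p.min(0).round(),p.max(0).round())
    im=d["image"][:,:,::-1]
    if n=="side": cv2.imwrite("pics/c1.png",cv2.resize(im[100:380,180:400],None,fx=2.14,fy=2.14,interpolation=3)[:600])
    else: cv2.imwrite("pics/c2.png",cv2.resize(im[140:330,170:450],None,fx=2.85,fy=2.85,interpolation=3))
E
```

```text
scene orange [331.2 197.5] [330 192   3  13  30] [453.  76. 138.] [438.  63. 114.] [459.  82. 144.]
scene orange [214.6 277. ] [206 270  20  15 192] [868.   5. 119.] [841. -15. 105.] [884.  19. 139.]
scene green [188.3 173.2] [184 170   9   7  47] [ 604. -370.  128.] [ 591. -385.  119.] [ 615. -360.  131.]
scene green [417.4 219.7] [414 214   8  12  58] [397. 318. 131.] [379. 312. 114.] [407. 323. 142.]
scene yellow [240.5 215.8] [238 214   6   6  13] [ 592. -162.   44.] [ 586. -172.   39.] [ 606. -150.   46.]
scene yellow [235.3 222.5] [231 216  13  11  33] [ 629. -157.   43.] [ 606. -178.   40.] [ 641. -126.   47.]
scene blue [257.8 262.3] [253 257  10  11  88] [790.  76. 150.] [776.  61. 140.] [800.  88. 154.]
side orange [336.7 223. ] [332 221  10   5  23] [443.  72. 139.] [432.  63. 135.] [456.  85. 144.]
side green [299.9 132.2] [296 130   9   6  40] [ 598. -373.  125.] [ 585. -391.  120.] [ 612. -360.  134.]
side green [352.3 300.9] [347 295  13  13 122] [389. 320. 127.] [375. 311. 107.] [403. 327. 144.]
side yellow [288.3 192.6] [279 186  20  14 215] [ 608. -152.   41.] [ 577. -190.   32.] [ 638. -117.   48.]
side blue [212.8 210.2] [209 207   9   8  53] [785.  75. 149.] [774.  60. 145.] [797.  89. 153.]
```

View pics/c1.png

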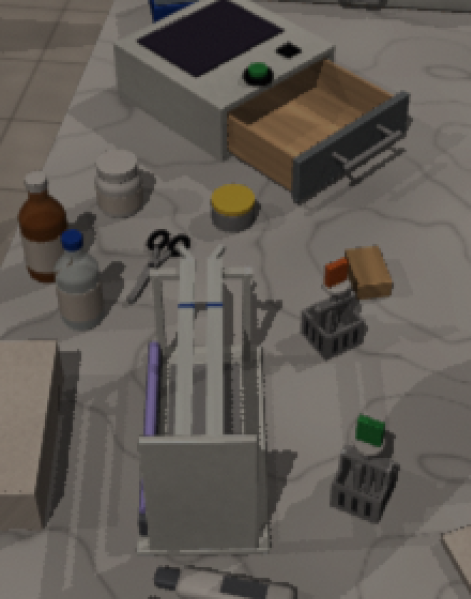

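View pics/c2.png

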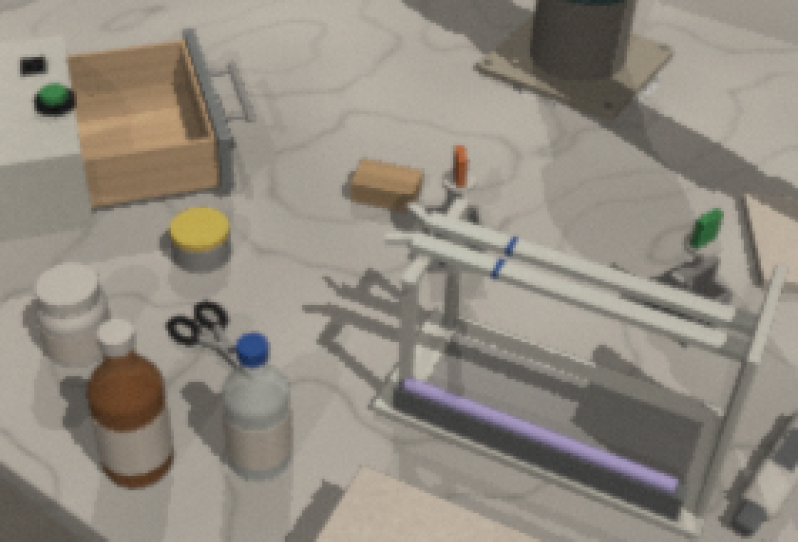

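```bash
python3 - <<'E'
from h import *
D={n:dict(np.load(n+"0.npz")) for n in("scene","side")}
for n,d in D.items():
    W=cloud(d);ok=d["z_map"]>0
    def sel(x,y,z):return W[ok&(W[...,0]>x[0])&(W[...,0]<x[1])&(W[...,1]>y[0])&(W[...,1]<y[1])&(W[...,2]>z[0])&(W[...,2]<z[1])]
    def rect(p):
        r=cv2.minAreaRect(p[:,:2].astype(np.float32));return np.array(r[0]).round(),np.array(r[1]).round(),round(r[2],1),len(p)
    p=sel((500,720),(0,420),(172,188));print(n,"rail",rect(p));q=p[:,:2];vt=np.linalg.svd(q-q.mean(0))[2];print(vt[0],q.mean(0))
    p=sel((500,720),(150,450),(195,215));print("stop",rect(p) if len(p)>5 else 0)
    p=sel((450,900),(-600,-200),(98,112));print("cab top",rect(p))
    p=sel((300,640),(-420,-120),(84,97));print("front top",rect(p) if len(p)>5 else 0)
    p=sel((300,640),(-420,-120),(16,28));print("floor",rect(p) if len(p)>5 else 0)
    p=sel((350,480),(-300,-120),(58,75));print("handle?",rect(p) if len(p)>5 else 0)
    h=hsv(d);m=(h[...,2]<50)&ok&(W[...,2]<25)&(W[...,0]>620)&(W[...,0]<800)&(W[...,1]>-120)&(W[...,1]<80)
    p=W[m];print("rings",rect(p))
s,c=D["side"],D["scene"]
f=lambda u,v:(180+u/2.14,100+v/2.14);g=lambda u,v:(170+u/2.85,140+v/2.85)
for u,v in((180,305),(218,305),(201,305)):print("mark side",plane(s,*f(u,v),180).round(1))
for u,v in((498,268),(511,245)):print("mark scene",plane(c,*g(u,v),180).round(1))
for a in((158,241),(180,246),(130,300)):print("sciss side",plane(s,*f(*a),6).round(1))
for a in((183,330),(211,317),(240,358)):print("sciss scene",plane(c,*g(*a),6).round(1))
print("start",tri(s,(299.9,132.2),c,(188.3,173.2)))
print("or",tri(s,(336.7,223),c,(331.2,197.5)),"gr",tri(s,(352.3,300.9),c,(417.4,219.7)))
E
```

```text
scene rail (array([588., 256.]), array([126., 315.]), 8.6, 1964)
[-0.15556559  0.98782557] [589.15239206 265.63764721]
stop (array([564., 417.]), array([118.,  10.]), 8.6, 197)
cab top (array([ 667., -469.]), array([270., 267.]), 51.6, 3377)
front top (array([ 501., -335.]), array([253., 166.]), 51.7, 272)
floor (array([ 546., -286.]), array([358., 160.]), 55.8, 930)
handle? (array([ 433., -271.]), array([112.,  62.]), 51.9, 78)
rings (array([697., -82.]), array([40., 58.]), 80.3, 74)
side rail (array([581., 260.]), array([109., 327.]), 8.1, 1437)
[-0.19527766  0.980748  ] [582.0447151  271.80487222]
stop (array([564., 416.]), array([118.,  16.]), 8.4, 411)
cab top (array([ 668., -473.]), array([269., 277.]), 51.6, 2764)
front top (array([ 500., -337.]), array([252., 177.]), 50.6, 355)
floor (array([ 498., -270.]), array([284., 299.]), 0.0, 962)
handle? (array([ 425., -265.]), array([124.,  50.]), 51.4, 180)
rings (array([717.,  -9.]), array([194.,  61.]), 71.7, 146)
mark side [617.3 208.3 180. ]
mark side [573.4 202.6 180. ]
mark side [593.  205.1 180. ]
mark scene [613.6 207.9 180. ]
mark scene [580.8 202.3 180. ]
sciss side [708.5 -82.4   6. ]
sciss side [674.4 -75.8   6. ]
sciss side [724.5  42.    6. ]
sciss scene [711.3 -87.7   6. ]
sciss scene [680.2 -76.8   6. ]
sciss scene [706.5 -15.5   6. ]
start (array([ 598.68750546, -377.9994133 ,  120.74645596]), np.float64(0.1776301948209778))
or (array([444.74746744,  69.48851478, 131.12409417]), np.float64(8.335258952936519)) gr (array([388.91973894, 316.8677536 , 124.36829267]), np.float64(1.6387440376873028))
```

```bash
cat >> h.py <<'E'
from scipy.spatial.transform import Rotation as Ro
def to(x,y,z,yaw=None):
    """yaw: world angle of tool y axis (mod 180), deg; tool straight down"""
    s=arm.state();R=np.array(s["tool_rot"])
    if yaw is None: T=None
    cur=np.degrees(np.arctan2(R[1,1],R[0,1]))
    if yaw is None: yaw=cur
    dy=(yaw-cur+90)%180-90; a=np.radians(cur+dy)
    Y=np.array([np.cos(a),np.sin(a),0]);Z=np.array([0,0,-1.]);T=np.stack([np.cross(Y,Z),Y,Z],1)
    v=R.T@(np.array([x,y,z])-s["position"])/1000;r=Ro.from_matrix(R.T@T).as_rotvec()
    print("pos",s["position"].round(1),"yawy",cur.round(1),"q7",s["q"][6].round(1),"t",s["clock"],"-> xyz",v.round(4),"rot",r.round(4),"rows",np.ceil(max(np.linalg.norm(v)*1000/41.7,np.degrees(np.linalg.norm(r))/7.16)))
E
python3 - <<'E'
from h import *
d=snap("wrist");print(d["hand_eye"],d["mtx"])
to(389,317,320);to(400,310,280,90)
E
```

```text
[[-1.58247280e-04 -9.67720756e-01 -2.52024828e-01  7.22599090e+01]
 [ 9.99999470e-01 -4.09449401e-04  9.44293820e-04 -8.91144281e-01]
 [-1.01700414e-03 -2.52024545e-01  9.67720308e-01 -1.63073080e+02]
 [ 0.00000000e+00  0.00000000e+00  0.00000000e+00  1.00000000e+00]] [[323.94213426   0.         275.69795937]
 [  0.         323.94213426 213.89474782]
 [  0.           0.           1.        ]]
pos [202.9 617.  221.8] yawy 71.8 q7 -1.1 t 0.15 -> xyz [-0.2705 -0.227  -0.0979] rot [-0.0014 -0.     -0.    ] rows 9.0
pos [202.9 617.  221.8] yawy 71.8 q7 -1.1 t 0.15 -> xyz [-0.2831 -0.2301 -0.0579] rot [-1.400e-03 -2.000e-04 -3.178e-01] rows 9.0
```

Request:
step_arm --motion '[{"xyz":[-0.05,-0.04,-0.058],"delta_rot":[0,0,-0.1],"hand":0.06},{"xyz":[-0.283,-0.23,-0.058],"delta_rot":[0,0,-0.318],"hand":0.06},{"xyz":[-0.283,-0.23,-0.058],"delta_rot":[0,0,-0.318],"hand":0.06},{"xyz":[-0.283,-0.23,-0.058],"delta_rot":[0,0,-0.318],"hand":0.06},{"xyz":[-0.283,-0.23,-0.058],"delta_rot":[0,0,-0.318],"hand":0.06},{"xyz":[-0.283,-0.23,-0.058],"delta_rot":[0,0,-0.318],"hand":0.06},{"xyz":[-0.283,-0.23,-0.058],"delta_rot":[0,0,-0.318],"hand":0.06},{"xyz":[-0.283,-0.23,-0.058],"delta_rot":[0,0,-0.318],"hand":0.06},{"xyz":[-0.283,-0.23,-0.058],"delta_rot":[0,0,-0.318],"hand":0.06},{"xyz":[-0.283,-0.23,-0.058],"delta_rot":[0,0,-0.318],"hand":0.06},{"xyz":[-0.283,-0.23,-0.058],"delta_rot":[0,0,-0.318],"hand":0.06},{"xyz":[-0.283,-0.23,-0.058],"delta_rot":[0,0,-0.318],"hand":0.06},{"xyz":[-0.283,-0.23,-0.058],"delta_rot":[0,0,-0.318],"hand":0.06}]'

```text
clock: 1.23
position: [398.8, 312.2, 280.2]
tool_rot: [[-1.0, -0.003, -0.001], [-0.003, 1.0, 0.001], [0.001, 0.001, -1.0]]
wrist_force: [-0.8, -0.0, 0.2]
opening: 0.637
grasp_force: 0.0
```

```bash
cat >> h.py <<'E'
def tab(c,name,ztop=140):
    d=snap("wrist");cv2.imwrite(f"pics/{name}.png",d["image"][:,:,::-1]);W=cloud(d)
    for ce,st,m in blobs(d,c,None,60):
        p=W[m&(d["z_map"]>0)];
        t=p[p[:,2]>np.percentile(p[:,2],98)-4]
        r=cv2.minAreaRect(t[:,:2].astype(np.float32))
        # rays of pixels whose depth says top, cast on the known top plane
        mm=m&(d["z_map"]>0)&(W[...,2]>np.percentile(p[:,2],98)-4);v,u=np.nonzero(mm)
        q=np.array([plane(d,a,b,ztop)[:2] for a,b in zip(u,v)],np.float32);r2=cv2.minAreaRect(q)
        print(c,ce.round(),st,np.round(p.max(0)),"depth rect",np.round(r[0],1),np.round(r[1],1),round(r[2],1),"plane rect",np.round(r2[0],1),np.round(r2[1],1),round(r2[2],1))
E
python3 -c "
from h import *
tab('green','w1')"
```

```text
green [279. 196.] [272 183  16  29 246] [402. 322. 142.] depth rect [387.8 314.7] [ 8.5 28.2] 71.6 plane rect [387.8 314.7] [ 8.4 28.2] 71.5
```

View pics/w1.png

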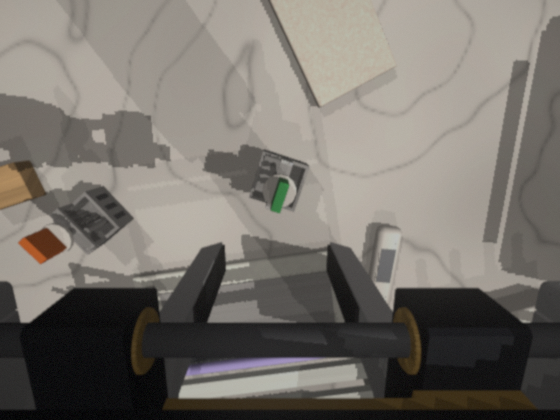

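```bash
python3 -c "
from h import *
to(388,314.7,128,71.5)"
```

```text
pos [398.8 312.3 280.2] yawy 90.2 q7 48.8 t 1.2833 -> xyz [0.0106 0.0024 0.1522] rot [ 3.000e-04 -1.000e-03  3.263e-01] rows 4.0
```

Request:
step_arm --motion '[{"xyz":[0.0106,0.0024,0.03],"delta_rot":[0,0,0.11],"hand":0.05},{"xyz":[0.0106,0.0024,0.06],"delta_rot":[0,0,0.22],"hand":0.05},{"xyz":[0.0106,0.0024,0.09],"delta_rot":[0,0,0.326],"hand":0.05},{"xyz":[0.0106,0.0024,0.12],"delta_rot":[0,0,0.326],"hand":0.05},{"xyz":[0.0106,0.0024,0.14],"delta_rot":[0,0,0.326],"hand":0.05},{"xyz":[0.0106,0.0024,0.152],"delta_rot":[0,0,0.326],"hand":0.05},{"xyz":[0.0106,0.0024,0.152],"delta_rot":[0,0,0.326],"hand":0.05},{"xyz":[0.0106,0.0024,0.152],"delta_rot":[0,0,0.326],"hand":0.0},{"xyz":[0.0106,0.0024,0.152],"delta_rot":[0,0,0.326],"hand":0.0},{"xyz":[0.0106,0.0024,0.152],"delta_rot":[0,0,0.326],"hand":0.0},{"xyz":[0.0106,0.0024,0.152],"delta_rot":[0,0,0.326],"hand":0.0},{"xyz":[0.0106,0.0024,0.152],"delta_rot":[0,0,0.326],"hand":0.0},{"xyz":[0.0106,0.0024,0.152],"delta_rot":[0,0,0.326],"hand":0.0},{"xyz":[0.0106,0.0024,0.152],"delta_rot":[0,0,0.326],"hand":0.0}]' --force 30

```text
clock: 2.45
position: [389.7, 313.2, 128.8]
tool_rot: [[-0.947, 0.32, 0.001], [0.32, 0.947, 0.001], [-0.0, 0.001, -1.0]]
wrist_force: [-1.0, -0.5, -1.6]
opening: 0.105
grasp_force: 30.0
```

```bash
python3 -c "
from h import *
to(388,314.7,260)
to(470,40,290,8.5)
to(616,50,290,8.5)"
```

```text
pos [389.7 313.2 128.8] yawy 71.3 q7 32.4 t 2.45 -> xyz [ 0.002   0.001  -0.1312] rot [ 0.0009  0.0004 -0.    ] rows 4.0
pos [389.7 313.2 128.8] yawy 71.3 q7 32.4 t 2.45 -> xyz [-0.1636 -0.233  -0.1613] rot [ 1.1000e-03 -1.0000e-04  1.0966e+00] rows 9.0
pos [389.7 313.2 128.8] yawy 71.3 q7 32.4 t 2.45 -> xyz [-0.2987 -0.1768 -0.1612] rot [ 1.1000e-03 -1.0000e-04  1.0966e+00] rows 10.0
```

Request:
step_arm --motion '[{"xyz":[0,0,-0.03],"delta_rot":[0,0,0],"hand":0.0},{"xyz":[0,0,-0.07],"delta_rot":[0,0,0],"hand":0.0},{"xyz":[0,0,-0.11],"delta_rot":[0,0,0.0],"hand":0.0},{"xyz":[0,0,-0.15],"delta_rot":[0,0,0.1],"hand":0.0},{"xyz":[-0.02,-0.03,-0.181],"delta_rot":[0,0,0.2],"hand":0.0},{"xyz":[-0.045,-0.06,-0.181],"delta_rot":[0,0,0.3],"hand":0.0},{"xyz":[-0.07,-0.09,-0.181],"delta_rot":[0,0,0.4],"hand":0.0},{"xyz":[-0.095,-0.12,-0.181],"delta_rot":[0,0,0.5],"hand":0.0},{"xyz":[-0.12,-0.15,-0.181],"delta_rot":[0,0,0.6],"hand":0.0},{"xyz":[-0.145,-0.18,-0.181],"delta_rot":[0,0,0.7],"hand":0.0},{"xyz":[-0.17,-0.21,-0.181],"delta_rot":[0,0,0.8],"hand":0.0},{"xyz":[-0.195,-0.233,-0.181],"delta_rot":[0,0,0.9],"hand":0.0},{"xyz":[-0.22,-0.22,-0.181],"delta_rot":[0,0,1.0],"hand":0.0},{"xyz":[-0.25,-0.208,-0.181],"delta_rot":[0,0,1.097],"hand":0.0},{"xyz":[-0.28,-0.195,-0.181],"delta_rot":[0,0,1.097],"hand":0.0},{"xyz":[-0.301,-0.186,-0.181],"delta_rot":[0,0,1.097],"hand":0.0},{"xyz":[-0.301,-0.186,-0.181],"delta_rot":[0,0,1.097],"hand":0.0},{"xyz":[-0.301,-0.186,-0.181],"delta_rot":[0,0,1.097],"hand":0.0}]'

```text
clock: 3.95
position: [614.9, 40.3, 308.0]
tool_rot: [[-0.147, 0.989, -0.003], [0.989, 0.147, -0.001], [-0.0, -0.003, -1.0]]
wrist_force: [-0.1, 0.5, -2.3]
opening: 0.105
grasp_force: 30.0
```

```bash
python3 -c "
from h import *
print(arm.state()['q'].round(1))
d=snap('wrist');np.savez('w2.npz',**d);cv2.imwrite('pics/w2.png',d['image'][:,:,::-1])
for b in blobs(d,'blue',None,15):print(b[0],b[1])
"
```

```text
[-21.1  30.4  24.3  86.3 -13.1  66.2  14.1]
[260.74418605  11.48837209] [250   9  22   6 129]
[302.   11.5] [292   9  21   6 126]
[447.30654206 196.56074766] [435 184  26  26 535]
```

View pics/w2.png

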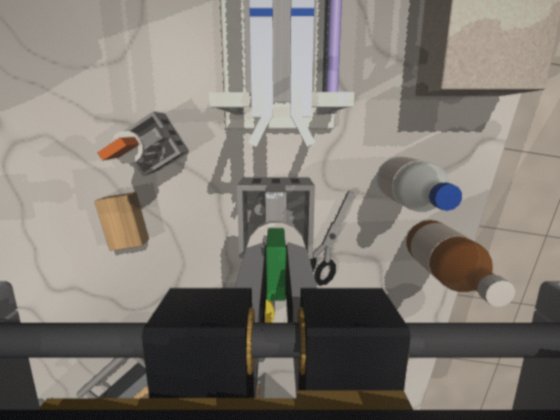

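```bash
python3 -c "
from h import *
d=dict(np.load('w2.npz'));s=arm.state();R=np.array(s['tool_rot'])
g=d['image'].astype(int).sum(2)
for v in (20,40,60,80,105):
    r=g[v,240:325];e=np.nonzero(abs(np.diff(r))>60)[0]+240;print(v,e)
A=plane(d,281.4,11.5,180);print('mark',A)
for u,v in((281.5,60),(281.5,105)):
    p=plane(d,u,v,180);print(p,R.T@(p-s['position']))
print('mark tool',R.T@(A-s['position']))
W=cloud(d);ok=d['z_map']>0
for c,st,m in blobs(d,'green',None,60):
    p=W[m&ok];t=(p-s['position'])@R;print('tab tool',t.mean(0),t.min(0),t.max(0))
"
```

```text
20 [249 271 290 317 318 323]
40 [290 312 317 323]
60 [241 250 290 312 316]
80 [242 250 271 290 311 316 321 322]
105 [248 250 251]
mark [595.37334896 202.49835505 180.        ]
[600.85597326 167.30876552 180.        ] [127.73480145   6.07366901 128.36538323]
[606.21605582 132.39122936 180.        ] [ 92.40863467   6.23724772 128.36524673]
mark tool [163.34809217   5.82891585 128.36575884]
tab tool [ 4.94795728  1.18292725 -9.09909097] [-13.82924008  -3.71284998 -13.26559279] [16.73052581  6.05266081 17.16075947]
```

Request:
step_arm --motion '[{"xyz":[0,0.005,0.03],"delta_rot":[0,0,0],"hand":0.0},{"xyz":[0,0.0052,0.06],"delta_rot":[0,0,0],"hand":0.0},{"xyz":[0,0.0052,0.091],"delta_rot":[0,0,0],"hand":0.0},{"xyz":[0,0.0052,0.091],"delta_rot":[0,0,0],"hand":0.0},{"xyz":[0.02,0.0052,0.091],"delta_rot":[0,0,0],"hand":0.0},{"xyz":[0.04,0.0052,0.091],"delta_rot":[0,0,0],"hand":0.0},{"xyz":[0.06,0.0052,0.091],"delta_rot":[0,0,0],"hand":0.0},{"xyz":[0.07,0.0052,0.091],"delta_rot":[0,0,0],"hand":0.0},{"xyz":[0.08,0.0052,0.091],"delta_rot":[0,0,0],"hand":0.0},{"xyz":[0.09,0.0052,0.091],"delta_rot":[0,0,0],"hand":0.0},{"xyz":[0.1,0.0052,0.091],"delta_rot":[0,0,0],"hand":0.0},{"xyz":[0.11,0.0052,0.091],"delta_rot":[0,0,0],"hand":0.0},{"xyz":[0.11,0.0052,0.091],"delta_rot":[0,0,0],"hand":0.0}]'

```text
clock: 5.08
position: [603.5, 152.9, 218.4]
tool_rot: [[-0.15, 0.989, -0.0], [0.989, 0.15, 0.002], [0.002, -0.0, -1.0]]
wrist_force: [-0.1, 1.2, -2.7]
opening: 0.101
grasp_force: 30.0
```

```bash
python3 -c "
from h import *
d=snap('wrist');cv2.imwrite('pics/w3.png',d['image'][:,:,::-1])
d=snap('side');cv2.imwrite('pics/s3.png',cv2.resize(d['image'][140:360,180:420,::-1],None,fx=2.7,fy=2.7))"
```

```text
(no output)
```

View pics/w3.png

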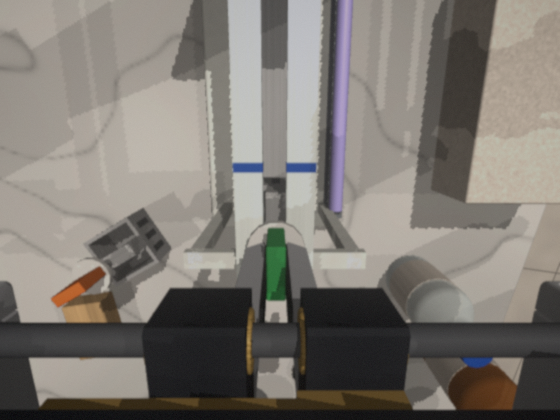

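Request:
step_arm --motion '[{"xyz":[0.02,0,0],"delta_rot":[0,0,0],"hand":0.0},{"xyz":[0.04,0,0],"delta_rot":[0,0,0],"hand":0.0},{"xyz":[0.06,0,0],"delta_rot":[0,0,0],"hand":0.0},{"xyz":[0.08,0,0],"delta_rot":[0,0,0],"hand":0.0},{"xyz":[0.1,0,0],"delta_rot":[0,0,0],"hand":0.0},{"xyz":[0.12,0,0],"delta_rot":[0,0,0],"hand":0.0},{"xyz":[0.14,0,0],"delta_rot":[0,0,0],"hand":0.0},{"xyz":[0.16,0,0],"delta_rot":[0,0,0],"hand":0.0},{"xyz":[0.18,0,0],"delta_rot":[0,0,0],"hand":0.0},{"xyz":[0.195,0,0],"delta_rot":[0,0,0],"hand":0.0},{"xyz":[0.208,0,0],"delta_rot":[0,0,0],"hand":0.0},{"xyz":[0.208,0,0],"delta_rot":[0,0,0],"hand":0.0},{"xyz":[0.208,0,0.005],"delta_rot":[0,0,0],"hand":0.0},{"xyz":[0.208,0,0.0085],"delta_rot":[0,0,0],"hand":0.0},{"xyz":[0.208,0,0.0085],"delta_rot":[0,0,0],"hand":0.0}]'

```text
clock: 6.43
position: [573.6, 353.4, 209.0]
tool_rot: [[-0.145, 0.989, -0.001], [0.989, 0.145, -0.002], [-0.002, -0.001, -1.0]]
wrist_force: [0.2, 0.6, -3.0]
opening: 0.102
grasp_force: 30.0
```

```bash
python3 -c "
from h import *
to(450,66,290,-50)"
```

```text
pos [573.6 353.4 209. ] yawy 8.3 q7 -11.5 t 6.4333 -> xyz [-0.2666 -0.164  -0.0803] rot [-1.0000e-04  2.3000e-03  1.0182e+00] rows 9.0
```

Request:
step_arm --motion '[{"xyz":[0,0,0],"delta_rot":[0,0,0],"hand":0.03},{"xyz":[0,0,0],"delta_rot":[0,0,0],"hand":0.03},{"xyz":[0,0,0],"delta_rot":[0,0,0],"hand":0.03},{"xyz":[0,0,0],"delta_rot":[0,0,0],"hand":0.03},{"xyz":[0,0,-0.02],"delta_rot":[0,0,0],"hand":0.03},{"xyz":[0,0,-0.05],"delta_rot":[0,0,0],"hand":0.03},{"xyz":[0,0,-0.08],"delta_rot":[0,0,0],"hand":0.05},{"xyz":[-0.03,-0.02,-0.081],"delta_rot":[0,0,0.11],"hand":0.05},{"xyz":[-0.06,-0.037,-0.081],"delta_rot":[0,0,0.22],"hand":0.05},{"xyz":[-0.09,-0.055,-0.081],"delta_rot":[0,0,0.33],"hand":0.05},{"xyz":[-0.12,-0.074,-0.081],"delta_rot":[0,0,0.44],"hand":0.05},{"xyz":[-0.15,-0.092,-0.081],"delta_rot":[0,0,0.55],"hand":0.05},{"xyz":[-0.18,-0.111,-0.081],"delta_rot":[0,0,0.66],"hand":0.05},{"xyz":[-0.21,-0.13,-0.081],"delta_rot":[0,0,0.77],"hand":0.05},{"xyz":[-0.24,-0.148,-0.081],"delta_rot":[0,0,0.88],"hand":0.05},{"xyz":[-0.2666,-0.164,-0.081],"delta_rot":[0,0,1.018],"hand":0.05},{"xyz":[-0.2666,-0.164,-0.081],"delta_rot":[0,0,1.018],"hand":0.05},{"xyz":[-0.2666,-0.164,-0.081],"delta_rot":[0,0,1.018],"hand":0.05}]'

```text
clock: 7.93
position: [450.3, 66.7, 291.7]
tool_rot: [[0.766, 0.643, 0.001], [0.643, -0.766, 0.001], [0.002, -0.0, -1.0]]
wrist_force: [0.2, 1.0, -0.5]
opening: 0.532
grasp_force: 0.0
```

```bash
python3 -c "
from h import *
tab('orange','w4')
S=snap('side');W=cloud(S)
for ce,st,m in blobs(S,'green',(180,150,420,400)):print(ce,st,np.median(W[m&(S['z_map']>0)],0))
np.savez('s4.npz',**S);cv2.imwrite('pics/s4.png',cv2.resize(S['image'][100:380,180:400,::-1],None,fx=2.14,fy=2.14))"
```

```text
orange [269. 207.] [265 191   9  32 274] [457.  81. 143.] depth rect [444.4  69.3] [29.2  8.1] 39.7 plane rect [444.4  69.2] [28.8  8.1] 39.5
[271.6056338  283.71830986] [270 275   4  19  71] [572.14236666 367.52095295 217.04860549]
```

View pics/s4.png

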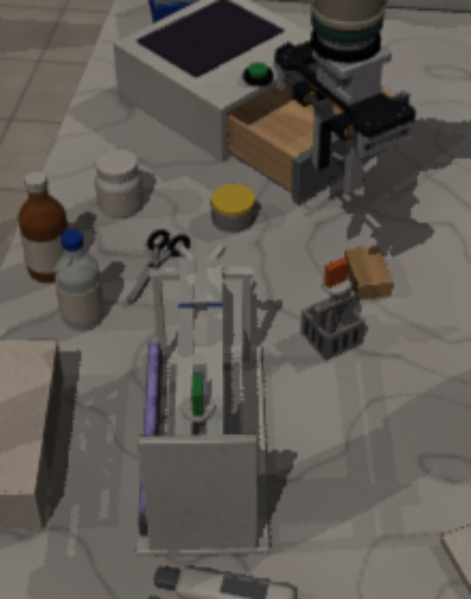

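```bash
python3 -c "
from h import *
to(444.4,69.2,128.5,-50.5)"
```

```text
pos [451.1  68.8 291.3] yawy -49.7 q7 -42.4 t 8.0333 -> xyz [-0.0051 -0.0046  0.1628] rot [-0.     -0.0013  0.0138] rows 4.0
```

```bash
python3 -c "
from h import *
tab('orange','w5');
for i in range(3): tab('orange','w5');to(444.4,69.2,128.5,-50.5)"
```

```text
orange [270. 209.] [266 192   9  33 278] [458.  81. 143.] depth rect [444.4  69.5] [28.9  8.1] 39.9 plane rect [444.2  69.4] [28.8  8.1] 40.2
orange [270. 209.] [266 193   9  32 266] [458.  81. 142.] depth rect [444.2  69.6] [28.9  8.1] 40.1 plane rect [444.2  69.6] [28.8  8.1] 40.3
pos [451.   69.1 291. ] yawy -49.7 q7 -42.4 t 8.1333 -> xyz [-0.0051 -0.0043  0.1625] rot [ 0.0001 -0.0004  0.0146] rows 4.0
orange [270. 209.] [266 193   9  32 265] [458.  81. 143.] depth rect [444.   69.5] [29.3  8.1] 40.2 plane rect [444.1  69.6] [28.8  8.1] 40.2
pos [450.9  69.  290.9] yawy -49.7 q7 -42.4 t 8.1833 -> xyz [-0.0048 -0.0044  0.1624] rot [ 0.0001 -0.0001  0.0143] rows 4.0
orange [270. 209.] [266 192   9  33 269] [458.  81. 143.] depth rect [444.2  69.5] [29.1  8.1] 40.0 plane rect [444.   69.4] [28.8  8.1] 40.2
pos [450.8  68.8 290.8] yawy -49.7 q7 -42.4 t 8.2333 -> xyz [-0.0046 -0.0044  0.1623] rot [0.0001 0.0002 0.0139] rows 4.0
```

Request:
step_arm --motion '[{"xyz":[-0.0047,-0.0044,0.03],"delta_rot":[0,0,0.01],"hand":0.05},{"xyz":[-0.0047,-0.0044,0.06],"delta_rot":[0,0,0.01],"hand":0.05},{"xyz":[-0.0047,-0.0044,0.09],"delta_rot":[0,0,0.01],"hand":0.05},{"xyz":[-0.0047,-0.0044,0.12],"delta_rot":[0,0,0.01],"hand":0.05},{"xyz":[-0.0047,-0.0044,0.145],"delta_rot":[0,0,0.01],"hand":0.05},{"xyz":[-0.0047,-0.0044,0.1622],"delta_rot":[0,0,0.01],"hand":0.05},{"xyz":[-0.0047,-0.0044,0.1622],"delta_rot":[0,0,0.01],"hand":0.05},{"xyz":[-0.0047,-0.0044,0.1622],"delta_rot":[0,0,0.01],"hand":0.0},{"xyz":[-0.0047,-0.0044,0.1622],"delta_rot":[0,0,0.01],"hand":0.0},{"xyz":[-0.0047,-0.0044,0.1622],"delta_rot":[0,0,0.01],"hand":0.0},{"xyz":[-0.0047,-0.0044,0.1622],"delta_rot":[0,0,0.01],"hand":0.0},{"xyz":[-0.0047,-0.0044,0.1622],"delta_rot":[0,0,0.01],"hand":0.0},{"xyz":[-0.0047,-0.0044,0.1622],"delta_rot":[0,0,0.01],"hand":0.0}]' --force 30

```text
clock: 9.32
position: [444.3, 68.4, 129.4]
tool_rot: [[0.77, 0.637, 0.001], [0.637, -0.771, 0.001], [0.001, 0.0, -1.0]]
wrist_force: [-0.7, 0.9, 0.4]
opening: 0.143
grasp_force: 0.4
```

```bash
python3 -c "
from h import *
to(500,30,310)
to(616,40,310,8.5)"
```

```text
pos [444.3  68.4 129.4] yawy -50.4 q7 -28.3 t 9.3167 -> xyz [ 0.0186  0.0651 -0.1806] rot [ 0.0003 -0.0012  0.    ] rows 5.0
pos [444.3  68.4 129.4] yawy -50.4 q7 -28.3 t 9.3167 -> xyz [ 0.1144  0.1314 -0.1805] rot [ 9.000e-04 -1.000e-03 -1.028e+00] rows 9.0
```

Request:
step_arm --motion '[{"xyz":[0,0,0],"delta_rot":[0,0,0],"hand":0.0},{"xyz":[0,0,0],"delta_rot":[0,0,0],"hand":0.0},{"xyz":[0,0,0],"delta_rot":[0,0,0],"hand":0.0},{"xyz":[0,0,-0.03],"delta_rot":[0,0,0],"hand":0.0},{"xyz":[0,0,-0.07],"delta_rot":[0,0,0],"hand":0.0},{"xyz":[0,0,-0.11],"delta_rot":[0,0,-0.1],"hand":0.0},{"xyz":[0,0,-0.15],"delta_rot":[0,0,-0.2],"hand":0.0},{"xyz":[0.01,0.03,-0.18],"delta_rot":[0,0,-0.31],"hand":0.0},{"xyz":[0.019,0.06,-0.18],"delta_rot":[0,0,-0.42],"hand":0.0},{"xyz":[0.04,0.08,-0.18],"delta_rot":[0,0,-0.53],"hand":0.0},{"xyz":[0.06,0.095,-0.18],"delta_rot":[0,0,-0.64],"hand":0.0},{"xyz":[0.08,0.11,-0.18],"delta_rot":[0,0,-0.75],"hand":0.0},{"xyz":[0.1,0.122,-0.18],"delta_rot":[0,0,-0.86],"hand":0.0},{"xyz":[0.1144,0.1314,-0.18],"delta_rot":[0,0,-0.95],"hand":0.0},{"xyz":[0.1144,0.1314,-0.18],"delta_rot":[0,0,-1.028],"hand":0.0},{"xyz":[0.1144,0.1314,-0.18],"delta_rot":[0,0,-1.028],"hand":0.0},{"xyz":[0.1144,0.1314,-0.18],"delta_rot":[0,0,-1.028],"hand":0.0},{"xyz":[0.1144,0.1314,-0.18],"delta_rot":[0,0,-1.028],"hand":0.0}]'

```text
clock: 10.82
position: [615.1, 39.5, 308.4]
tool_rot: [[-0.145, 0.989, -0.001], [0.989, 0.145, -0.0], [0.0, -0.001, -1.0]]
wrist_force: [-0.4, 0.0, -1.4]
opening: 0.108
grasp_force: 30.0
```

```bash
cat > railm.py <<'E'
from h import *
d=snap('wrist');cv2.imwrite('pics/w6.png',d['image'][:,:,::-1]);s=arm.state();R=np.array(s['tool_rot'])
b=[x[0] for x in blobs(d,'blue',(200,0,360,200),15)];print(b)
b.sort(key=lambda c:-1*0+abs(c[0]-281));m=(b[0]+b[1])/2
print('mark tool',R.T@(plane(d,*m,180)-s['position']),'pos',s['position'],R[:,1])
W=cloud(d);ok=d['z_map']>0
for c,st,mm in blobs(d,'orange',(220,150,330,330),60):
    p=W[mm&ok];t=(p-s['position'])@R;print('tab tool',t.mean(0),t.min(0),t.max(0))
E
python3 railm.py
```

```text
[array([259.21985816,  10.76595745]), array([301. ,  10.5])]
mark tool [164.00185983   3.91220826 128.66201637] pos [615.22481064  39.623238   308.65285086] [ 9.89349631e-01  1.45556714e-01 -7.42523125e-04]
tab tool [ 3.58557587e+00  8.08199736e-03 -8.09519419e+00] [-15.3814248   -4.74832101 -13.27827327] [14.26707766  5.07553011 17.74215371]
```

Request:
step_arm --motion '[{"xyz":[0,0.0043,0.03],"delta_rot":[0,0,0],"hand":0.0},{"xyz":[0,0.0043,0.06],"delta_rot":[0,0,0],"hand":0.0},{"xyz":[0,0.0043,0.091],"delta_rot":[0,0,0],"hand":0.0},{"xyz":[0,0.0043,0.091],"delta_rot":[0,0,0],"hand":0.0},{"xyz":[0.02,0.0043,0.091],"delta_rot":[0,0,0],"hand":0.0},{"xyz":[0.04,0.0043,0.091],"delta_rot":[0,0,0],"hand":0.0},{"xyz":[0.06,0.0043,0.091],"delta_rot":[0,0,0],"hand":0.0},{"xyz":[0.07,0.0043,0.091],"delta_rot":[0,0,0],"hand":0.0},{"xyz":[0.08,0.0043,0.091],"delta_rot":[0,0,0],"hand":0.0},{"xyz":[0.09,0.0043,0.091],"delta_rot":[0,0,0],"hand":0.0},{"xyz":[0.1,0.0043,0.091],"delta_rot":[0,0,0],"hand":0.0},{"xyz":[0.11,0.0043,0.091],"delta_rot":[0,0,0],"hand":0.0},{"xyz":[0.11,0.0043,0.091],"delta_rot":[0,0,0],"hand":0.0}]'

```text
clock: 11.95
position: [603.5, 152.1, 217.7]
tool_rot: [[-0.15, 0.989, -0.0], [0.989, 0.15, 0.002], [0.002, -0.0, -1.0]]
wrist_force: [-1.0, 0.4, -1.6]
opening: 0.105
grasp_force: 30.0
```

```bash
python3 railm.py
```

```text
[array([247.5, 166. ]), array([300.79 , 165.995])]
mark tool [52.04265354 -0.47207019 37.67927932] pos [603.66706432 150.47106821 217.65441551] [ 9.88810403e-01  1.49177434e-01 -2.84304014e-04]
tab tool [ 5.47616477  0.13971807 -8.36395931] [-13.49261399  -4.50159976 -13.81576767] [16.21317368  5.23961441 17.58066289]
```

Request:
step_arm --motion '[{"xyz":[0.02,0,0],"delta_rot":[0,0,0],"hand":0.0},{"xyz":[0.04,0,0],"delta_rot":[0,0,0],"hand":0.0},{"xyz":[0.06,0,0],"delta_rot":[0,0,0],"hand":0.0},{"xyz":[0.08,0,0],"delta_rot":[0,0,0],"hand":0.0},{"xyz":[0.1,0,0],"delta_rot":[0,0,0],"hand":0.0},{"xyz":[0.115,0,0],"delta_rot":[0,0,0],"hand":0.0},{"xyz":[0.124,0,0],"delta_rot":[0,0,0],"hand":0.0},{"xyz":[0.124,0,0],"delta_rot":[0,0,0],"hand":0.0},{"xyz":[0.124,0,0.005],"delta_rot":[0,0,0],"hand":0.0},{"xyz":[0.124,0,0.008],"delta_rot":[0,0,0],"hand":0.0},{"xyz":[0.124,0,0.008],"delta_rot":[0,0,0],"hand":0.0},{"xyz":[0.124,0,0.008],"delta_rot":[0,0,0],"hand":0.03},{"xyz":[0.124,0,0.008],"delta_rot":[0,0,0],"hand":0.03},{"xyz":[0.124,0,0.008],"delta_rot":[0,0,0],"hand":0.03},{"xyz":[0.124,0,0.008],"delta_rot":[0,0,0],"hand":0.03},{"xyz":[0.124,0,-0.02],"delta_rot":[0,0,0],"hand":0.03},{"xyz":[0.124,0,-0.05],"delta_rot":[0,0,0],"hand":0.03},{"xyz":[0.124,0,-0.085],"delta_rot":[0,0,0],"hand":0.05}]'

```text
clock: 13.5
position: [584.8, 271.5, 302.7]
tool_rot: [[-0.147, 0.989, -0.003], [0.989, 0.147, -0.001], [-0.001, -0.003, -1.0]]
wrist_force: [0.7, 1.2, 0.4]
opening: 0.361
grasp_force: 0.0
```

```bash
python3 -c "
from h import *
S=snap('side');W=cloud(S)
for c in ('green','orange'):
  for ce,st,m in blobs(S,c,(230,150,330,400)):print(c,ce,st,np.median(W[m&(S['z_map']>0)],0))
to(600,-110,280,8.5)"
```

```text
green [271.65217391 283.56521739] [270 275   4  19  69] [572.02330034 367.46218182 217.39858465]
orange [272.25806452 250.80645161] [271 247   4   9  31] [585.30843298 269.19819828 218.80753982]
pos [588.9 272.5 311.3] yawy 8.5 q7 -5.0 t 13.55 -> xyz [-0.3801 -0.0457  0.0298] rot [ 0.0106 -0.0029 -0.0005] rows 10.0
```

```bash
python3 -c "
from h import *
to(690,-70,300,-14)"
```

```text
pos [588.9 272.5 311.3] yawy 8.5 q7 -5.0 t 13.55 -> xyz [-0.3537  0.0494  0.0108] rot [ 0.0099 -0.0049  0.3922] rows 9.0
```

Request:
step_arm --motion '[{"xyz":[-0.04,0.005,0],"delta_rot":[0,0,0.1],"hand":0.06},{"xyz":[-0.08,0.01,0.0],"delta_rot":[0,0,0.2],"hand":0.06},{"xyz":[-0.12,0.015,0.0],"delta_rot":[0,0,0.3],"hand":0.06},{"xyz":[-0.16,0.02,0.0],"delta_rot":[0,0,0.392],"hand":0.06},{"xyz":[-0.2,0.027,0.0],"delta_rot":[0,0,0.392],"hand":0.06},{"xyz":[-0.24,0.034,0.0],"delta_rot":[0,0,0.392],"hand":0.06},{"xyz":[-0.28,0.04,0.0],"delta_rot":[0,0,0.392],"hand":0.06},{"xyz":[-0.32,0.045,0.0],"delta_rot":[0,0,0.392],"hand":0.06},{"xyz":[-0.354,0.0494,0.0],"delta_rot":[0,0,0.392],"hand":0.06},{"xyz":[-0.354,0.0494,0.0],"delta_rot":[0,0,0.392],"hand":0.06},{"xyz":[-0.354,0.0494,0.0],"delta_rot":[0,0,0.392],"hand":0.06},{"xyz":[-0.354,0.0494,0.0],"delta_rot":[0,0,0.392],"hand":0.06},{"xyz":[-0.354,0.0494,0.0],"delta_rot":[0,0,0.392],"hand":0.06}]'

```text
clock: 14.63
position: [686.8, -68.7, 302.6]
tool_rot: [[0.239, 0.971, -0.0], [0.971, -0.239, 0.002], [0.002, -0.0, -1.0]]
wrist_force: [0.5, 0.4, -0.4]
opening: 0.634
grasp_force: 0.0
```

```bash
python3 -c "
from h import *
d=snap('wrist');s=arm.state();print(s['position'],s['q'].round());d['s']=0;np.savez('w7.npz',**{k:d[k] for k in('image','z_map','mtx','xyz','rotation')});cv2.imwrite('pics/w7.png',d['image'][:,:,::-1])"
```

```text
[686.79773388 -68.56250348 302.71559633] [-13.  39.  32.  74. -21.  73.   6.]
```

View pics/w7.png

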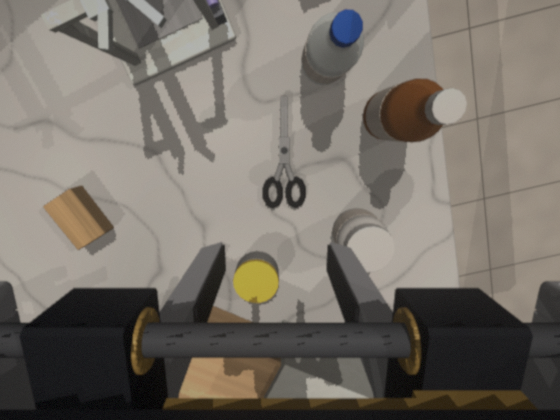

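```bash
python3 -c "
from h import *
d=dict(np.load('w7.npz'))
for n,u,v,z in(('piv',284.3,150.5,12),('tip',287,95,6),('ringL',272.5,193,8),('ringR',296,192.5,8),('pot',256,281.5,42),('jar',369,246,85)):print(n,plane(d,u,v,z).round(1))
for ce,st,m in blobs(d,'yellow',None,60):
    e=cv2.fitEllipse(max(cv2.findContours(m.astype(np.uint8),0,1)[0],key=len));print(e);print('pot',plane(d,*e[0],42))
to(700,-30,20,-14)"
```

```text
piv [709.5 -28.   12. ]
tip [730.   41.8   6. ]
ringL [679.1 -82.6   8. ]
ringR [712.  -89.9   8. ]
pot [ 627.1 -195.4   42. ]
jar [ 784.  -162.3   85. ]
((255.6994171142578, 280.77752685546875), (41.04379653930664, 43.34138870239258), 97.22439575195312)
pot [ 626.95605041 -194.16490808   42.        ]
pos [686.8 -68.6 302.7] yawy -13.8 q7 5.8 t 14.6833 -> xyz [0.0402 0.0037 0.2828] rot [-0.0003 -0.0013  0.0033] rows 7.0
```

```bash
python3 -c "
from h import *
to(710.3,-28.5,20,-15)"
```

```text
pos [686.8 -68.6 302.7] yawy -13.8 q7 5.8 t 14.6833 -> xyz [0.0441 0.0133 0.2828] rot [-0.0003 -0.0013  0.0208] rows 7.0
```

Request:
step_arm --motion '[{"xyz":[0.022,0.007,0.03],"delta_rot":[0,0,0.02],"hand":0.05},{"xyz":[0.0441,0.0133,0.06],"delta_rot":[0,0,0.02],"hand":0.05},{"xyz":[0.0441,0.0133,0.1],"delta_rot":[0,0,0.02],"hand":0.05},{"xyz":[0.0441,0.0133,0.14],"delta_rot":[0,0,0.02],"hand":0.05},{"xyz":[0.0441,0.0133,0.18],"delta_rot":[0,0,0.02],"hand":0.05},{"xyz":[0.0441,0.0133,0.21],"delta_rot":[0,0,0.02],"hand":0.05},{"xyz":[0.0441,0.0133,0.235],"delta_rot":[0,0,0.02],"hand":0.05},{"xyz":[0.0441,0.0133,0.255],"delta_rot":[0,0,0.02],"hand":0.05},{"xyz":[0.0441,0.0133,0.267],"delta_rot":[0,0,0.02],"hand":0.05},{"xyz":[0.0441,0.0133,0.267],"delta_rot":[0,0,0.02],"hand":0.05},{"xyz":[0.0441,0.0133,0.267],"delta_rot":[0,0,0.02],"hand":0.05}]'

```text
clock: 15.6
position: [710.4, -30.4, 36.0]
tool_rot: [[0.26, 0.966, 0.0], [0.966, -0.26, 0.0], [0.0, -0.0, -1.0]]
wrist_force: [-0.1, -0.4, 0.0]
opening: 0.533
grasp_force: 0.0
```

```bash
python3 -c "
from h import *
to(710.3,-28.5,20,-15)
d=snap('wrist');cv2.imwrite('pics/w8.png',d['image'][:,:,::-1]);s=arm.state()
W=cloud(d);h=hsv(d);m=(d['z_map']>0)&(W[...,2]>6)&(W[...,2]<18);p=W[m]
t=(p-s['position'])@np.array(s['tool_rot']);k=(abs(t[:,0]-20)<60)&(abs(t[:,1])<40);t=t[k]
for a in range(-20,80,10):
    q=t[(t[:,0]>=a)&(t[:,0]<a+10)]
    if len(q)>5:print(a,len(q),q[:,1].min().round(1),np.median(q[:,1]).round(1),q[:,1].max().round(1))"
```

```text
pos [710.4 -30.4  36. ] yawy -15.1 q7 7.9 t 15.6 -> xyz [ 0.0018 -0.0006  0.016 ] rot [-0.     -0.0002 -0.0009] rows 1.0
-20 327 -11.5 -2.4 6.5
-10 329 -9.8 -3.0 3.8
0 361 -10.3 -2.9 3.8
10 366 -10.2 -3.5 3.1
20 295 -10.3 -3.5 3.1
30 285 -8.8 -4.0 0.7
40 295 -9.3 -4.5 0.7
50 312 -9.7 -4.5 0.1
60 316 -10.1 -5.0 0.1
70 117 -10.0 -5.0 -0.5
```

Request:
step_arm --motion '[{"xyz":[0.002,-0.003,0.008],"delta_rot":[0,0,-0.025],"hand":0.05},{"xyz":[0.002,-0.003,0.016],"delta_rot":[0,0,-0.025],"hand":0.05},{"xyz":[0.002,-0.003,0.016],"delta_rot":[0,0,-0.025],"hand":0.05},{"xyz":[0.002,-0.003,0.016],"delta_rot":[0,0,-0.025],"hand":0.0},{"xyz":[0.002,-0.003,0.016],"delta_rot":[0,0,-0.025],"hand":0.0},{"xyz":[0.002,-0.003,0.016],"delta_rot":[0,0,-0.025],"hand":0.0},{"xyz":[0.002,-0.003,0.016],"delta_rot":[0,0,-0.025],"hand":0.0},{"xyz":[0.002,-0.003,0.016],"delta_rot":[0,0,-0.025],"hand":0.0},{"xyz":[0.002,-0.003,0.016],"delta_rot":[0,0,-0.025],"hand":0.0},{"xyz":[0.002,-0.003,0.016],"delta_rot":[0,0,-0.025],"hand":0.0},{"xyz":[0.002,-0.003,0.016],"delta_rot":[0,0,-0.025],"hand":0.0}]' --force 30

```text
clock: 16.57
position: [708.0, -28.8, 19.9]
tool_rot: [[0.237, 0.972, 0.0], [0.972, -0.237, -0.0], [0.0, 0.0, -1.0]]
wrist_force: [0.1, -0.4, 0.8]
opening: 0.144
grasp_force: 30.0
```

```bash
python3 -c "
from h import *
to(705,-40,220)
to(500,-290,300,-38.4)"
```

```text
pos [708.  -28.8  19.9] yawy -13.7 q7 9.4 t 16.5667 -> xyz [-1.160e-02 -2.000e-04 -2.001e-01] rot [ 0.0002 -0.      0.    ] rows 5.0
pos [708.  -28.8  19.9] yawy -13.7 q7 9.4 t 16.5667 -> xyz [-0.303  -0.1402 -0.2802] rot [ 2.000e-04 -1.000e-04  4.312e-01] rows 11.0
```

Request:
step_arm --motion '[{"xyz":[0,0,-0.03],"delta_rot":[0,0,0],"hand":0.0},{"xyz":[0,0,-0.07],"delta_rot":[0,0,0],"hand":0.0},{"xyz":[0,0,-0.11],"delta_rot":[0,0,0],"hand":0.0},{"xyz":[-0.005,0,-0.15],"delta_rot":[0,0,0],"hand":0.0},{"xyz":[-0.02,-0.01,-0.185],"delta_rot":[0,0,0.0],"hand":0.0},{"xyz":[-0.05,-0.026,-0.205],"delta_rot":[0,0,0.1],"hand":0.0},{"xyz":[-0.08,-0.042,-0.225],"delta_rot":[0,0,0.2],"hand":0.0},{"xyz":[-0.11,-0.058,-0.245],"delta_rot":[0,0,0.3],"hand":0.0},{"xyz":[-0.14,-0.073,-0.26],"delta_rot":[0,0,0.4],"hand":0.0},{"xyz":[-0.17,-0.09,-0.27],"delta_rot":[0,0,0.431],"hand":0.0},{"xyz":[-0.2,-0.105,-0.28],"delta_rot":[0,0,0.431],"hand":0.0},{"xyz":[-0.23,-0.121,-0.28],"delta_rot":[0,0,0.431],"hand":0.0},{"xyz":[-0.26,-0.137,-0.28],"delta_rot":[0,0,0.431],"hand":0.0},{"xyz":[-0.29,-0.153,-0.28],"delta_rot":[0,0,0.431],"hand":0.0},{"xyz":[-0.31,-0.163,-0.28],"delta_rot":[0,0,0.431],"hand":0.0},{"xyz":[-0.329,-0.173,-0.28],"delta_rot":[0,0,0.431],"hand":0.0},{"xyz":[-0.329,-0.173,-0.28],"delta_rot":[0,0,0.431],"hand":0.0},{"xyz":[-0.329,-0.173,-0.28],"delta_rot":[0,0,0.431],"hand":0.0},{"xyz":[-0.329,-0.173,-0.28],"delta_rot":[0,0,0.431],"hand":0.0}]'

```text
clock: 18.15
position: [462.7, -306.4, 299.6]
tool_rot: [[0.62, 0.784, 0.0], [0.784, -0.62, 0.001], [0.001, -0.0, -1.0]]
wrist_force: [-0.4, 0.2, -0.7]
opening: 0.147
grasp_force: 30.0
```

```bash
python3 -c "
from h import *
d=snap('wrist');s=arm.state();print(s['position'],s['q'].round(),s['opening']);np.savez('w9.npz',**{k:d[k] for k in('image','z_map','mtx','xyz','rotation')});cv2.imwrite('pics/w9.png',d['image'][:,:,::-1])"
```

```text
[ 462.99452328 -306.06229974  299.47157801] [  4.  28.  41.  97. -21.  63.  13.] 0.14632669981525206
```

View pics/w9.png

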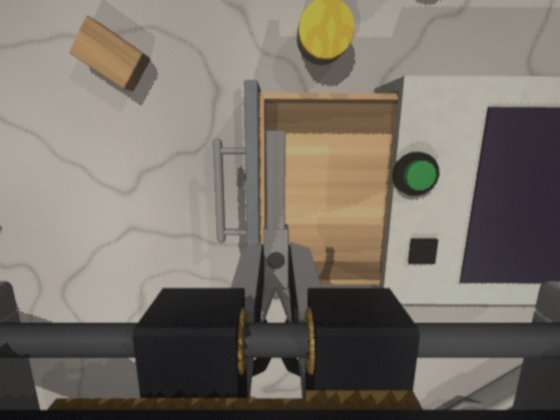

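```bash
python3 -c "
from h import *
d=dict(np.load('w9.npz'));s=arm.state();R=np.array(s['tool_rot'])
f=lambda u,v,z:(lambda p:(R.T@(p-s['position']),p))(plane(d,u,v,z))
for n,u,v,z in(('front in up',264,110,92),('front in low',262,225,92),('front out up',246,90,92),('front out low',245,240,92),('Lwall in',330,101,83),('Rwall in',350,281,83),('handle top',218,142,72),('handle bot',220,238,72),('button',420,175,127),('cab edge hi',404,80,105),('cab edge low',385,303,105)):
    t,p=f(u,v,z);print(n,t.round(1)[:2],p.round(1))
W=cloud(d);T=(W-s['position'])@R;ok=d['z_map']>0
for v in (110,150,200,230):
    i=[u for u in range(200,470,6) if ok[v,u]];print(v,[(u,int(T[v,u,1]),int(W[v,u,2])) for u in i])
print([(v,int(T[v,340,0]),int(W[v,340,2])) for v in range(80,300,8) if ok[v,340]])
for ce,st,m in blobs(d,'yellow',None,60):
    e=cv2.fitEllipse(max(cv2.findContours(m.astype(np.uint8),0,1)[0],key=len));print('pot',plane(d,*e[0],42))
for ce,st,m in blobs(d,'green',None,60):print('btn',ce,plane(d,*ce,127),np.median(W[m],0))
"
```

```text
front in up [ 93.  -11.8] [ 511.3 -225.5   92. ]
front in low [-37.9 -15.6] [ 427.3 -325.9   92. ]
front out up [113.5 -31. ] [ 509.  -197.5   92. ]
front out low [-56.8 -36.4] [ 399.3 -327.9   92. ]
Lwall in [102.9  61.2] [ 574.8 -263.    83. ]
Rwall in [-115.3   95.7] [ 466.7 -455.7   83. ]
handle top [ 58.2 -67.2] [ 446.3 -218.6   72. ]
handle bot [-61.  -70.1] [ 370.2 -310.3   72. ]
button [ 26.4 150.6] [ 597.7 -378.4  127. ]
cab edge hi [121.5 133.1] [ 642.8 -292.9  105. ]
cab edge low [-134.   134.8] [ 485.9 -494.6  105. ]
110 [(200, -102, 1), (206, -93, 1), (212, -85, 1), (218, -77, 0), (224, -69, 1), (230, -61, 1), (236, -53, 0), (242, -44, 1), (248, -29, 92), (254, -22, 94), (260, -16, 83), (266, -11, 20), (272, -3, 23), (278, 3, 22), (284, 11, 23), (290, 19, 21), (296, 27, 21), (302, 35, 20), (308, 42, 22), (314, 50, 24), (320, 58, 23), (326, 65, 23), (332, 73, 22), (338, 81, 23), (344, 89, 22), (350, 96, 24), (356, 104, 22), (362, 112, 24), (368, 120, 22), (374, 127, 23), (380, 135, 22), (386, 143, 22), (392, 151, 21), (398, 132, 97), (404, 135, 105), (410, 142, 104), (416
[... 2203 characters left out ...]
183, 105), (440, 190, 105), (446, 196, 106), (452, 204, 104), (458, 211, 105), (464, 217, 106)]
[(80, 135, 1), (88, 126, 0), (96, 108, 83), (104, 104, 22), (112, 94, 23), (120, 84, 22), (128, 74, 23), (136, 63, 21), (144, 53, 22), (152, 43, 23), (160, 32, 21), (168, 21, 21), (176, 10, 22), (184, 0, 22), (192, -11, 22), (200, -22, 23), (208, -33, 23), (216, -45, 21), (224, -57, 21), (232, -69, 21), (240, -81, 22), (248, -94, 20), (256, -105, 22), (264, -111, 36), (272, -111, 63), (280, -113, 84), (288, 32, 385), (296, 32, 389)]
pot [ 625.44492992 -196.40108298   42.        ]
btn [420.70814815 174.87555556] [ 598.30021922 -378.74685672  127.        ] [ 598.14481197 -378.55070307  127.4255319 ]
```

Request:
step_arm --motion '[{"xyz":[0.002,0.015,0.0],"delta_rot":[0,0,0],"hand":0.0},{"xyz":[0.002,0.03,0.03],"delta_rot":[0,0,0],"hand":0.0},{"xyz":[0.002,0.03,0.07],"delta_rot":[0,0,0],"hand":0.0},{"xyz":[0.002,0.03,0.11],"delta_rot":[0,0,0],"hand":0.0},{"xyz":[0.002,0.03,0.15],"delta_rot":[0,0,0],"hand":0.0},{"xyz":[0.002,0.03,0.18],"delta_rot":[0,0,0],"hand":0.0},{"xyz":[0.002,0.03,0.205],"delta_rot":[0,0,0],"hand":0.0},{"xyz":[0.002,0.03,0.225],"delta_rot":[0,0,0],"hand":0.0},{"xyz":[0.002,0.03,0.24],"delta_rot":[0,0,0],"hand":0.0},{"xyz":[0.002,0.03,0.25],"delta_rot":[0,0,0],"hand":0.0},{"xyz":[0.002,0.03,0.256],"delta_rot":[0,0,0],"hand":0.0},{"xyz":[0.002,0.03,0.256],"delta_rot":[0,0,0],"hand":0.0},{"xyz":[0.002,0.03,0.256],"delta_rot":[0,0,0],"hand":0.0}]'

```text
clock: 19.28
position: [487.3, -324.4, 44.2]
tool_rot: [[0.62, 0.784, 0.001], [0.784, -0.62, -0.0], [0.0, 0.001, -1.0]]
wrist_force: [0.9, 0.4, -0.4]
opening: 0.142
grasp_force: 30.0
```

Request:
step_arm --motion '[{"xyz":[0,0,0.0015],"delta_rot":[0,0,0],"hand":0.0},{"xyz":[0,0,0.0015],"delta_rot":[0,0,0],"hand":0.0},{"xyz":[0,0,0.0015],"delta_rot":[0,0,0],"hand":0.035},{"xyz":[0,0,0.0015],"delta_rot":[0,0,0],"hand":0.035},{"xyz":[0,0,0.0015],"delta_rot":[0,0,0],"hand":0.035},{"xyz":[0,0,0.0015],"delta_rot":[0,0,0],"hand":0.035},{"xyz":[0,0,-0.02],"delta_rot":[0,0,0],"hand":0.035},{"xyz":[0,0,-0.05],"delta_rot":[0,0,0],"hand":0.035},{"xyz":[0,0,-0.09],"delta_rot":[0,0,0],"hand":0.035},{"xyz":[0,0,-0.13],"delta_rot":[0,0,0],"hand":0.035},{"xyz":[0,0,-0.17],"delta_rot":[0,0,0],"hand":0.06},{"xyz":[0,0,-0.21],"delta_rot":[0,0,0],"hand":0.09},{"xyz":[0,0,-0.25],"delta_rot":[0,0,0],"hand":0.09},{"xyz":[0,0,-0.256],"delta_rot":[0,0,0],"hand":0.09},{"xyz":[0,0,-0.256],"delta_rot":[0,0,0],"hand":0.09}]'

```text
clock: 20.53
position: [487.8, -325.7, 302.9]
tool_rot: [[0.621, 0.784, 0.006], [0.784, -0.621, -0.003], [0.001, 0.006, -1.0]]
wrist_force: [-0.5, -0.3, -1.0]
opening: 0.689
grasp_force: 0.0
```

```bash
cat > pot.py <<'E'
from h import *
d=snap('wrist');cv2.imwrite('pics/pot.png',d['image'][:,:,::-1])
for ce,st,m in blobs(d,'yellow',None,60):
    c=np.concatenate(cv2.findContours(m.astype(np.uint8),0,1)[0]);e=cv2.fitEllipse(cv2.convexHull(c));print('pot',np.round(e,1) if 0 else e,plane(d,*e[0],42))
E
python3 pot.py;python3 -c "
from h import *
to(640,-215,200,51.6);to(640,-215,200,-38.4)"
```

```text
pot ((297.2711181640625, 29.540857315063477), (52.882484436035156, 61.13938522338867), 6.518601417541504) [ 625.74561675 -196.3917105    42.        ]
pos [ 486.9 -324.5  300.4] yawy -38.4 q7 13.8 t 20.5833 -> xyz [0.1808 0.0519 0.1007] rot [ 2.0000e-03  7.0000e-04 -1.5704e+00] rows 13.0
pos [ 486.9 -324.5  300.4] yawy -38.4 q7 13.8 t 20.5833 -> xyz [0.1808 0.0519 0.1007] rot [ 0.0017 -0.0008  0.0004] rows 6.0
```

View pics/pot.png

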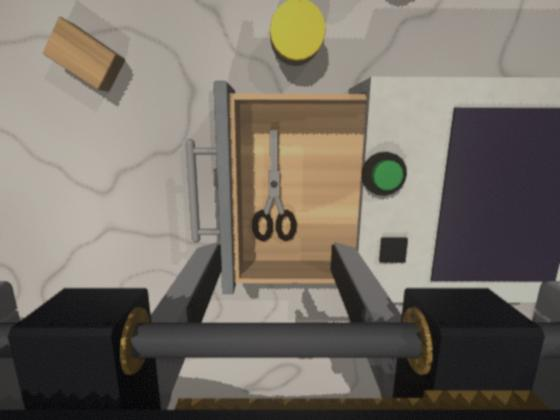

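```bash
python3 -c "
from h import *
to(625.6,-196.4,160,51.6)"
```

```text
pos [ 486.9 -324.5  300.4] yawy -38.4 q7 13.8 t 20.5833 -> xyz [0.1864 0.0289 0.1406] rot [ 2.0000e-03  7.0000e-04 -1.5704e+00] rows 13.0
```

Request:
step_arm --motion '[{"xyz":[0.015,0.002,0],"delta_rot":[0,0,-0.1],"hand":0.094},{"xyz":[0.03,0.004,0],"delta_rot":[0,0,-0.22],"hand":0.094},{"xyz":[0.045,0.006,0],"delta_rot":[0,0,-0.34],"hand":0.094},{"xyz":[0.06,0.008,0],"delta_rot":[0,0,-0.46],"hand":0.094},{"xyz":[0.075,0.011,0],"delta_rot":[0,0,-0.58],"hand":0.094},{"xyz":[0.09,0.013,0],"delta_rot":[0,0,-0.7],"hand":0.094},{"xyz":[0.105,0.015,0.02],"delta_rot":[0,0,-0.82],"hand":0.094},{"xyz":[0.12,0.018,0.04],"delta_rot":[0,0,-0.94],"hand":0.094},{"xyz":[0.135,0.02,0.06],"delta_rot":[0,0,-1.06],"hand":0.094},{"xyz":[0.15,0.023,0.08],"delta_rot":[0,0,-1.18],"hand":0.094},{"xyz":[0.165,0.025,0.1],"delta_rot":[0,0,-1.3],"hand":0.094},{"xyz":[0.18,0.028,0.12],"delta_rot":[0,0,-1.42],"hand":0.094},{"xyz":[0.1864,0.0289,0.14],"delta_rot":[0,0,-1.54],"hand":0.094},{"xyz":[0.1864,0.0289,0.14],"delta_rot":[0,0,-1.57],"hand":0.094},{"xyz":[0.1864,0.0289,0.14],"delta_rot":[0,0,-1.57],"hand":0.094},{"xyz":[0.1864,0.0289,0.14],"delta_rot":[0,0,-1.57],"hand":0.094}]'

```text
clock: 21.92
position: [624.2, -197.3, 159.5]
tool_rot: [[-0.781, 0.625, -0.001], [0.625, 0.781, -0.0], [0.001, -0.001, -1.0]]
wrist_force: [0.3, -0.3, 0.1]
opening: 0.999
grasp_force: 0.0
```

```bash
python3 pot.py;python3 -c "
from h import *
print(arm.state()['q'].round())
to(625.6,-196.4,28,51.6)"
```

```text
pot ((278.1186828613281, 212.11671447753906), (69.74275207519531, 71.27460479736328), 85.79340362548828) [ 624.6220255  -195.45670963   42.        ]
[  8.  41.  13.  90. -11.  51.  76.]
pos [ 624.7 -197.6  160.3] yawy 51.3 q7 75.8 t 21.9667 -> xyz [1.000e-04 1.600e-03 1.323e-01] rot [-0.0005  0.0006 -0.0044] rows 4.0
```

Request:
step_arm --motion '[{"xyz":[0.0005,0.0015,0.03],"delta_rot":[0,0,0],"hand":0.094},{"xyz":[0.0005,0.0015,0.06],"delta_rot":[0,0,0],"hand":0.094},{"xyz":[0.0005,0.0015,0.09],"delta_rot":[0,0,0],"hand":0.094},{"xyz":[0.0005,0.0015,0.115],"delta_rot":[0,0,0],"hand":0.094},{"xyz":[0.0005,0.0015,0.132],"delta_rot":[0,0,0],"hand":0.094},{"xyz":[0.0005,0.0015,0.132],"delta_rot":[0,0,0],"hand":0.094},{"xyz":[0.0005,0.0015,0.132],"delta_rot":[0,0,0],"hand":0.05},{"xyz":[0.0005,0.0015,0.132],"delta_rot":[0,0,0],"hand":0.05},{"xyz":[0.0005,0.0015,0.132],"delta_rot":[0,0,0],"hand":0.05},{"xyz":[0.0005,0.0015,0.132],"delta_rot":[0,0,0],"hand":0.05},{"xyz":[0.0005,0.0015,0.132],"delta_rot":[0,0,0],"hand":0.05},{"xyz":[0.0005,0.0015,0.132],"delta_rot":[0,0,0],"hand":0.05},{"xyz":[0.0005,0.0015,0.132],"delta_rot":[0,0,0],"hand":0.05}]' --force 25

```text
clock: 23.05
position: [626.4, -195.4, 29.3]
tool_rot: [[-0.783, 0.622, 0.002], [0.622, 0.783, -0.001], [-0.002, 0.001, -1.0]]
wrist_force: [-1.2, -0.2, 6.2]
opening: 0.699
grasp_force: 25.0
```

```bash
python3 -c "
from h import *
# drawer frame via earlier pose P0=(463,-306.06), tool x=(.62,.784) tool y=(.784,-.62)
p=np.array([463,-306.06])+30*np.array([.62,.784])+87*np.array([.784,-.62]);print(p)
to(*p,200);to(*p,52,51.6)"
```

```text
[ 549.808 -336.48 ]
pos [ 626.4 -195.4   29.3] yawy 51.6 q7 77.7 t 23.05 -> xyz [-0.0281 -0.158  -0.1708] rot [ 0.0006  0.0019 -0.    ] rows 6.0
pos [ 626.4 -195.4   29.3] yawy 51.6 q7 77.7 t 23.05 -> xyz [-0.0278 -0.1581 -0.0228] rot [ 0.0006  0.0019 -0.0008] rows 4.0
```

Request:
step_arm --motion '[{"xyz":[0,0,-0.03],"delta_rot":[0,0,0],"hand":0.05},{"xyz":[0,0,-0.07],"delta_rot":[0,0,0],"hand":0.05},{"xyz":[0,0,-0.11],"delta_rot":[0,0,0],"hand":0.05},{"xyz":[-0.003,-0.02,-0.13],"delta_rot":[0,0,0],"hand":0.05},{"xyz":[-0.01,-0.06,-0.13],"delta_rot":[0,0,0],"hand":0.05},{"xyz":[-0.017,-0.095,-0.13],"delta_rot":[0,0,0],"hand":0.05},{"xyz":[-0.023,-0.13,-0.13],"delta_rot":[0,0,0],"hand":0.05},{"xyz":[-0.028,-0.158,-0.13],"delta_rot":[0,0,0],"hand":0.05},{"xyz":[-0.028,-0.158,-0.13],"delta_rot":[0,0,0],"hand":0.05},{"xyz":[-0.028,-0.158,-0.13],"delta_rot":[0,0,0],"hand":0.05},{"xyz":[-0.028,-0.158,-0.13],"delta_rot":[0,0,0],"hand":0.05}]'

```text
clock: 23.97
position: [549.5, -335.0, 157.5]
tool_rot: [[-0.783, 0.622, -0.0], [0.622, 0.783, 0.001], [0.001, 0.001, -1.0]]
wrist_force: [0.9, 0.3, -2.0]
opening: 0.698
grasp_force: 25.0
```

```bash
python3 -c "
from h import *
d=snap('wrist');cv2.imwrite('pics/w11.png',d['image'][:,:,::-1]);to(549.8,-336.5,52,51.6)"
```

```text
pos [ 550.1 -334.2  157.4] yawy 51.7 q7 89.4 t 24.0167 -> xyz [-0.0013 -0.0021  0.1054] rot [ 0.0014 -0.001   0.001 ] rows 3.0
```

View pics/w11.png

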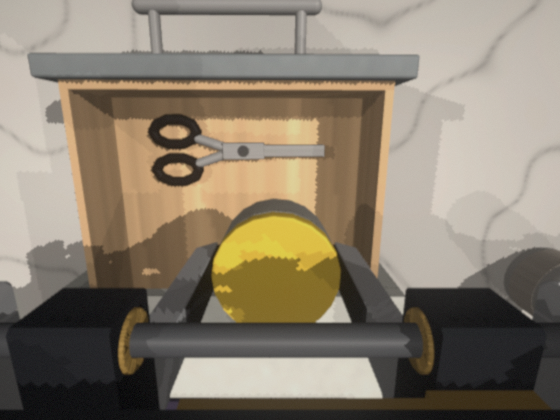

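Request:
step_arm --motion '[{"xyz":[-0.002,-0.001,0.03],"delta_rot":[0,0,0],"hand":0.05},{"xyz":[-0.004,-0.001,0.06],"delta_rot":[0,0,0],"hand":0.05},{"xyz":[-0.004,-0.001,0.08],"delta_rot":[0,0,0],"hand":0.05},{"xyz":[-0.004,-0.001,0.095],"delta_rot":[0,0,0],"hand":0.05},{"xyz":[-0.004,-0.001,0.104],"delta_rot":[0,0,0],"hand":0.05},{"xyz":[-0.004,-0.001,0.1055],"delta_rot":[0,0,0],"hand":0.05},{"xyz":[-0.004,-0.001,0.1055],"delta_rot":[0,0,0],"hand":0.05},{"xyz":[-0.004,-0.001,0.1055],"delta_rot":[0,0,0],"hand":0.05}]'

```text
clock: 24.68
position: [552.6, -338.9, 52.9]
tool_rot: [[-0.784, 0.621, 0.001], [0.621, 0.784, -0.0], [-0.001, 0.0, -1.0]]
wrist_force: [0.5, -0.1, -2.8]
opening: 0.702
grasp_force: 25.0
```

Request:
step_arm --motion '[{"xyz":[0,0,0.0017],"delta_rot":[0,0,0],"hand":0.05},{"xyz":[0,0,0.0017],"delta_rot":[0,0,0],"hand":0.05},{"xyz":[0,0,0.0017],"delta_rot":[0,0,0],"hand":0.085},{"xyz":[0,0,0.0017],"delta_rot":[0,0,0],"hand":0.085},{"xyz":[0,0,0.0017],"delta_rot":[0,0,0],"hand":0.085},{"xyz":[0,0,0.0017],"delta_rot":[0,0,0],"hand":0.085},{"xyz":[0,0,-0.015],"delta_rot":[0,0,0],"hand":0.085},{"xyz":[0,0,-0.04],"delta_rot":[0,0,0],"hand":0.085},{"xyz":[0,0,-0.08],"delta_rot":[0,0,0],"hand":0.085},{"xyz":[0,0,-0.12],"delta_rot":[0,0,0],"hand":0.0},{"xyz":[0,0,-0.16],"delta_rot":[0,0,0],"hand":0.0},{"xyz":[0.04,-0.007,-0.18],"delta_rot":[0,0,0],"hand":0.0},{"xyz":[0.08,-0.014,-0.18],"delta_rot":[0,0,0],"hand":0.0},{"xyz":[0.12,-0.021,-0.18],"delta_rot":[0,0,0],"hand":0.0},{"xyz":[0.16,-0.028,-0.18],"delta_rot":[0,0,0],"hand":0.0},{"xyz":[0.196,-0.034,-0.18],"delta_rot":[0,0,0],"hand":0.0},{"xyz":[0.196,-0.034,-0.18],"delta_rot":[0,0,0],"hand":0.0},{"xyz":[0.196,-0.034,-0.18],"delta_rot":[0,0,0],"hand":0.0}]'

```text
clock: 26.18
position: [375.9, -243.3, 232.9]
tool_rot: [[-0.783, 0.622, 0.001], [0.622, 0.783, 0.0], [-0.0, 0.001, -1.0]]
wrist_force: [0.7, -1.3, 0.4]
opening: 0.299
grasp_force: 0.0
```

```bash
python3 -c "
from h import *
for n in('side','scene'):
    d=snap(n);cv2.imwrite('pics/%s12.png'%n,d['image'][:,:,::-1])
d=cv2.imread('pics/side12.png')[100:310,190:400];e=cv2.imread('pics/scene12.png')[130:340,160:400]
cv2.imwrite('pics/c12.png',np.hstack([cv2.resize(d,None,fx=1.75,fy=1.75),cv2.resize(e,None,fx=1.75,fy=1.75)]))
to(378,-244,62,51.6)"
```

```text
pos [ 378.6 -244.8  232.9] yawy 51.6 q7 88.5 t 26.2833 -> xyz [0.0015 0.0002 0.1709] rot [ 0.0004  0.0027 -0.0005] rows 5.0
```

View pics/c12.png

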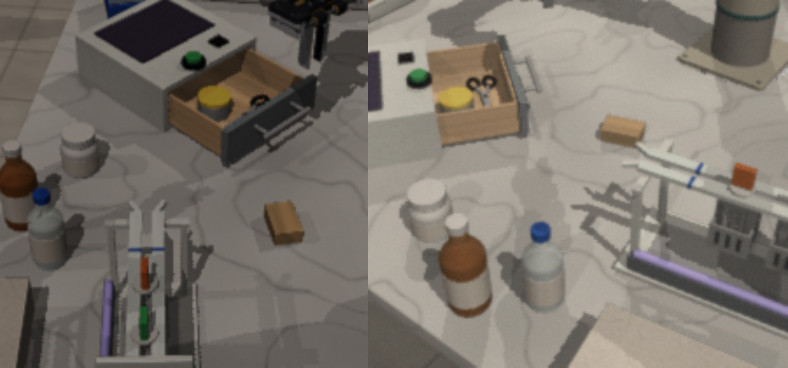

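Request:
step_arm --motion '[{"xyz":[0.0015,0,0.04],"delta_rot":[0,0,0],"hand":0.0},{"xyz":[0.0015,0,0.08],"delta_rot":[0,0,0],"hand":0.0},{"xyz":[0.0015,0,0.12],"delta_rot":[0,0,0],"hand":0.0},{"xyz":[0.0015,0,0.15],"delta_rot":[0,0,0],"hand":0.0},{"xyz":[0.0015,0,0.171],"delta_rot":[0,0,0],"hand":0.0},{"xyz":[0.0015,0,0.171],"delta_rot":[0,0,0],"hand":0.0},{"xyz":[-0.008,0,0.171],"delta_rot":[0,0,0],"hand":0.0},{"xyz":[-0.018,0,0.171],"delta_rot":[0,0,0],"hand":0.0},{"xyz":[-0.026,0,0.171],"delta_rot":[0,0,0],"hand":0.0},{"xyz":[-0.034,0,0.171],"delta_rot":[0,0,0],"hand":0.0},{"xyz":[-0.042,0,0.171],"delta_rot":[0,0,0],"hand":0.0},{"xyz":[-0.05,0,0.171],"delta_rot":[0,0,0],"hand":0.0},{"xyz":[-0.058,0,0.171],"delta_rot":[0,0,0],"hand":0.0},{"xyz":[-0.066,0,0.171],"delta_rot":[0,0,0],"hand":0.0},{"xyz":[-0.074,0,0.171],"delta_rot":[0,0,0],"hand":0.0},{"xyz":[-0.082,0,0.171],"delta_rot":[0,0,0],"hand":0.0}]'

```text
clock: 27.62
position: [442.0, -295.4, 61.3]
tool_rot: [[-0.783, 0.622, -0.0], [0.622, 0.783, 0.0], [0.0, 0.0, -1.0]]
wrist_force: [0.2, 0.5, 1.5]
opening: 0.006
grasp_force: 0.7
```

Request:
step_arm --motion '[{"xyz":[-0.008,0,0],"delta_rot":[0,0,0],"hand":0.0},{"xyz":[-0.016,0,0],"delta_rot":[0,0,0],"hand":0.0},{"xyz":[-0.024,0,0],"delta_rot":[0,0,0],"hand":0.0},{"xyz":[-0.032,0,0],"delta_rot":[0,0,0],"hand":0.0},{"xyz":[-0.04,0,0],"delta_rot":[0,0,0],"hand":0.0},{"xyz":[-0.048,0,0],"delta_rot":[0,0,0],"hand":0.0},{"xyz":[-0.056,0,0],"delta_rot":[0,0,0],"hand":0.0},{"xyz":[-0.062,0,0],"delta_rot":[0,0,0],"hand":0.0},{"xyz":[-0.068,0,0],"delta_rot":[0,0,0],"hand":0.0},{"xyz":[-0.072,0,0],"delta_rot":[0,0,0],"hand":0.0},{"xyz":[-0.076,0,0],"delta_rot":[0,0,0],"hand":0.0},{"xyz":[-0.08,0,0],"delta_rot":[0,0,0],"hand":0.0},{"xyz":[-0.082,0,0],"delta_rot":[0,0,0],"hand":0.0},{"xyz":[-0.082,0,0],"delta_rot":[0,0,0],"hand":0.0}]'

```text
clock: 28.78
position: [506.3, -346.4, 61.3]
tool_rot: [[-0.783, 0.622, 0.001], [0.622, 0.783, -0.001], [-0.001, 0.0, -1.0]]
wrist_force: [0.3, -0.2, -0.7]
opening: 0.003
grasp_force: 0.0
```

Request:
step_arm --motion '[{"xyz":[-0.002,0,0],"delta_rot":[0,0,0],"hand":0.0},{"xyz":[-0.004,0,0],"delta_rot":[0,0,0],"hand":0.0},{"xyz":[-0.006,0,0],"delta_rot":[0,0,0],"hand":0.0},{"xyz":[-0.008,0,0],"delta_rot":[0,0,0],"hand":0.0},{"xyz":[-0.01,0,0],"delta_rot":[0,0,0],"hand":0.0},{"xyz":[-0.01,0,0],"delta_rot":[0,0,0],"hand":0.0}]'

```text
clock: 29.28
position: [511.7, -350.7, 61.0]
tool_rot: [[-0.783, 0.622, -0.004], [0.622, 0.783, 0.003], [0.005, 0.0, -1.0]]
wrist_force: [-4.4, 3.2, 4.0]
opening: 0.003
grasp_force: 2.9
```

```bash
python3 -c "
from h import *
S=snap('side');W=cloud(S);s=arm.state();print(s['wrist_force'],s['position'])
P=(W[...,:2]-[463,-306.06])@np.array([[.62,.784],[.784,-.62]])
ok=S['z_map']>0
m=ok&(W[...,2]>86)&(W[...,2]<96)&(abs(P[...,0]+4)<130)&(P[...,1]>0)&(P[...,1]<128);print('front top y',np.percentile(P[m][:,1],[2,25,50,75,98]),m.sum())
"
```

```text
[-4.88768505  3.6556909   4.60867483] [ 511.81060533 -350.70274634   61.04334266]
front top y [ 54.57923811 114.60016149 117.66321944 121.81306382 127.28843552] 119
```

Request:
step_arm --motion '[{"xyz":[-0.002,0,0],"delta_rot":[0,0,0],"hand":0.0},{"xyz":[-0.004,0,0],"delta_rot":[0,0,0],"hand":0.0},{"xyz":[-0.005,0,0],"delta_rot":[0,0,0],"hand":0.0},{"xyz":[-0.005,0,0],"delta_rot":[0,0,0],"hand":0.0},{"xyz":[-0.005,0,0],"delta_rot":[0,0,0],"hand":0.0}]'

```text
clock: 29.75
position: [511.9, -350.8, 60.8]
tool_rot: [[-0.783, 0.622, -0.011], [0.621, 0.783, 0.009], [0.015, 0.001, -1.0]]
wrist_force: [-11.8, 9.4, 12.1]
opening: 0.005
grasp_force: 7.4
```

Request:
step_arm --motion '[{"xyz":[0.015,0,0],"delta_rot":[0,0,0],"hand":0.0},{"xyz":[0.03,0,0],"delta_rot":[0,0,0],"hand":0.0},{"xyz":[0.045,0,0],"delta_rot":[0,0,0],"hand":0.0},{"xyz":[0.045,0,-0.03],"delta_rot":[0,0,0],"hand":0.0},{"xyz":[0.045,0,-0.07],"delta_rot":[0,0,0],"hand":0.0},{"xyz":[0.045,0,-0.11],"delta_rot":[0,0,0],"hand":0.0},{"xyz":[0.045,0,-0.14],"delta_rot":[0,0,0],"hand":0.0},{"xyz":[0.015,0.01,-0.14],"delta_rot":[0,0,0],"hand":0.0},{"xyz":[-0.02,0.02,-0.14],"delta_rot":[0,0,0],"hand":0.0},{"xyz":[-0.05,0.032,-0.14],"delta_rot":[0,0,0],"hand":0.0},{"xyz":[-0.075,0.032,-0.14],"delta_rot":[0,0,0],"hand":0.0},{"xyz":[-0.075,0.032,-0.14],"delta_rot":[0,0,0],"hand":0.0},{"xyz":[-0.075,0.032,-0.14],"delta_rot":[0,0,0],"hand":0.0},{"xyz":[-0.075,0.032,-0.14],"delta_rot":[0,0,0],"hand":0.0}]'

```text
clock: 30.92
position: [595.2, -376.8, 200.9]
tool_rot: [[-0.783, 0.622, -0.001], [0.622, 0.783, 0.0], [0.001, -0.0, -1.0]]
wrist_force: [-0.5, -0.0, 0.8]
opening: 0.005
grasp_force: 0.0
```

```bash
python3 -c "
from h import *
to(598.2,-378.6,150,51.6)
S=snap('side');C2=snap('scene');W=cloud(S)
P=(W[...,:2]-[463,-306.06])@np.array([[.62,.784],[.784,-.62]]);ok=S['z_map']>0
m=ok&(W[...,2]>86)&(W[...,2]<96)&(abs(P[...,0]+4)<100)&(P[...,1]>0)&(P[...,1]<128);print('front top y',np.percentile(P[m][:,1],[2,25,50,75,98]),m.sum())
print(arm.state()['wrist_force'])"
```

```text
pos [ 595.2 -376.8  200.9] yawy 51.5 q7 89.4 t 30.9167 -> xyz [-0.0035  0.0005  0.0508] rot [-0.0004 -0.0011 -0.0011] rows 2.0
front top y [111.72761618 115.7129729  119.34309865 122.76620575 126.63403274] 167
[0.35043622 0.17034956 0.62514123]
```

Request:
step_arm --motion '[{"xyz":[-0.0035,0.0005,0.025],"delta_rot":[0,0,0],"hand":0.0},{"xyz":[-0.0035,0.0005,0.045],"delta_rot":[0,0,0],"hand":0.0},{"xyz":[-0.0035,0.0005,0.053],"delta_rot":[0,0,0],"hand":0.0},{"xyz":[-0.0035,0.0005,0.057],"delta_rot":[0,0,0],"hand":0.0},{"xyz":[-0.0035,0.0005,0.06],"delta_rot":[0,0,0],"hand":0.0},{"xyz":[-0.0035,0.0005,0.063],"delta_rot":[0,0,0],"hand":0.0},{"xyz":[-0.0035,0.0005,0.066],"delta_rot":[0,0,0],"hand":0.0},{"xyz":[-0.0035,0.0005,0.066],"delta_rot":[0,0,0],"hand":0.0},{"xyz":[-0.0035,0.0005,0.066],"delta_rot":[0,0,0],"hand":0.0}]'

```text
clock: 31.77
position: [598.9, -378.7, 138.2]
tool_rot: [[-0.783, 0.622, 0.001], [0.622, 0.783, -0.0], [-0.001, 0.0, -1.0]]
wrist_force: [-5.6, 3.0, 11.9]
opening: 0.004
grasp_force: 6.1
```

Request:
step_arm --motion '[{"xyz":[0,0,0.002],"delta_rot":[0,0,0],"hand":0.0},{"xyz":[0,0,0.003],"delta_rot":[0,0,0],"hand":0.0},{"xyz":[0,0,0.003],"delta_rot":[0,0,0],"hand":0.0}]'

```text
clock: 32.02
position: [599.0, -378.7, 137.9]
tool_rot: [[-0.783, 0.622, 0.002], [0.622, 0.783, -0.0], [-0.001, 0.001, -1.0]]
wrist_force: [-9.6, 6.4, 25.2]
opening: 0.006
grasp_force: 12.6
```

Request:
step_arm --motion '[{"xyz":[0,0,-0.01],"delta_rot":[0,0,0],"hand":0.0},{"xyz":[0,0,-0.04],"delta_rot":[0,0,0],"hand":0.0},{"xyz":[0,0,-0.08],"delta_rot":[0,0,0],"hand":0.0},{"xyz":[0,0,-0.12],"delta_rot":[0,0,0],"hand":0.0},{"xyz":[0.04,0,-0.16],"delta_rot":[0,0,0],"hand":0.0},{"xyz":[0.08,0,-0.18],"delta_rot":[0,0,0],"hand":0.0},{"xyz":[0.1,0,-0.18],"delta_rot":[0,0,0],"hand":0.0},{"xyz":[0.1,0,-0.18],"delta_rot":[0,0,0],"hand":0.0},{"xyz":[0.1,0,-0.18],"delta_rot":[0,0,0],"hand":0.0}]'

```text
clock: 32.77
position: [520.8, -316.2, 314.6]
tool_rot: [[-0.784, 0.621, 0.004], [0.621, 0.784, -0.002], [-0.004, 0.001, -1.0]]
wrist_force: [0.8, -0.9, -0.2]
opening: 0.005
grasp_force: 0.0
```

```bash
python3 -c "
from h import *
d=snap('side')['image'][60:340,180:440,::-1];e=snap('scene')['image'][120:400,140:470,::-1]
cv2.imwrite('pics/c13.png',np.hstack([cv2.resize(d,None,fx=1.35,fy=1.35),cv2.resize(e,None,fx=1.35,fy=1.35)]))"
```

```text
(no output)
```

View pics/c13.png

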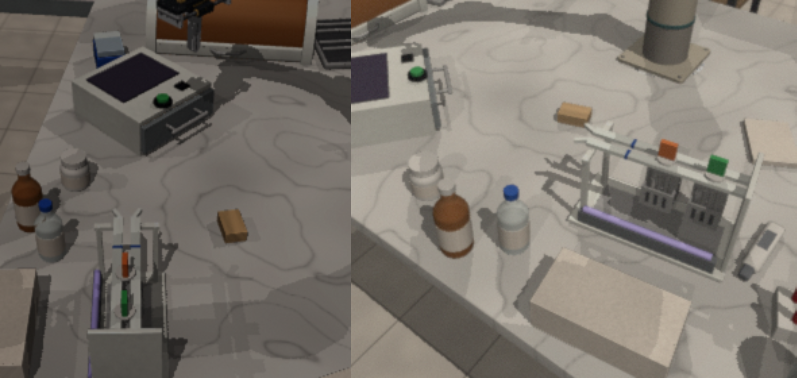

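The drawer is shut, both baskets hang past the mark, the button is released and the arm is clear of everything.

```bash
python3 -c "
from plant import order
print(order.finish_job())"
```

```text
the job is handed in; nothing more can be done
None
```

The job is done and handed in: green and orange baskets hung past the mark, pot and scissors in the drawer, drawer shut, start button pressed fully and released; the job gave no verdict back.

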